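# Load a label reel on the leaning unwinder spindle and click its retaining sleeve home

### The arm

A 6-joint arm with a two-finger parallel gripper is mounted at the origin on a cart in front of the work surface, level with it; the furniture and walls round the work are solid. World frame = base frame: x ahead of the robot, y to its left, z up, the work surface at z = 0. Lengths are in mm, angles in rad, forces in N, time in s.
With the tool pointing down it reaches from about 350 to 875 mm from the base axis. Payload 4.2 kg.
Tool frame: the origin (TCP) lies between the finger pads; the fingertips stand 22 mm ahead of it and the grasp point (between the pads) lies 3 mm ahead of it; z points along the fingers, y is the direction in which the jaws open and shut (so a half turn about z gives the same grasp; the last joint's range is limited). The gripper opens to 85 mm and grips with 20 to 120 N. Pads are 22 mm wide; open, the fingers measure 114 mm over their backs; the gripper's body (76 mm by 85 mm) begins 54 mm behind the grasp point. The pads swing forward as they close: fully open they stand 13 mm farther back than shut.
Start: joints at [-1.028, 0.385, 0.008, 0, -1.194, -0.259], TCP at [175.02, -599.973, 253.312] pointing down, gripper open.
Joint ranges: [-3.14, 3.14], [-1.21, 2.06], [-1.07, 1.41], [-3.16, 2.05], [-2.99, -0.16], [-3.1, 3.1]. Speed limits (rad/s): [2.79, 2.79, 3.14, 3.14, 3.14, 3.14].

### API

Orientations are given as a rotation vector (axis times angle).
In Python, from workcell import ctrl gives the robot as it stands. The module is installed in compiled form; this text tells all that it offers.
- The arm moves only by the shell command python3 -m crank 'ROWS'. ROWS is a JSON object of lists of equal length, an entry for each row: "delta_pos": the shift along the tool's x, y, z in mm, a list of three; "roll": the turn about the tool's z in rad; "hand": the opening, from 0 (shut) to 1 (fully open). In form: {"delta_pos": [[dx, dy, dz], ...], "roll": [roll, ...], "hand": [hand, ...]}. A call has 1 to 10 rows; each row shifts and turns the pose as measured when the row begins, along the tool's axes as they then stand; what a row does not reach is not made up. A row lasts 1/10 s, in which the tool goes at most 50 mm and 8.59 degrees, less where a joint would pass 70% of its speed; a pose out of reach is approached as far as the arm can. A call with a gripper value outside its range is refused whole. The fingers move at their own pace and stop on an object; the grip force is fixed at half the most. Time passes only in rows, so rows that do not move let the fingers close. It gives the time, the measured TCP pose, the force and the opening at its end, in the units of the state.
- ctrl.state(): the state, without advancing time (a new reading comes with each control period).
- ctrl.snapshot(name): name is "scene" or "side" or "wrist"; returns the picture (384x512x3 uint8, blue, green, red); there is no depth.
- ctrl.calibration(name): a dict with "fov_y" (degrees; the focal length in pixels is half the picture's height over the tangent of half this angle, whatever the lens; pixels are square), "cx", "cy" (the principal point, pixels), "extrinsics" (4x4, takes a point from camera to world coordinates); the wrist camera has in their place "mount" (4x4, takes a point from camera to tool coordinates, whose origin is the TCP and whose axes are the flange's). Camera axes: x right, y down, z forward; pixel columns grow to the right and rows downward; lengths in mm; the calibration is good to about 2 mm. A picture is of the moment at which its call begins: read the wrist's pose just before it. calibration takes no time and is no camera call.
- ctrl.job_done(): hands the job in, once; it reports no verdict.
Trained networks look in the newest picture that a camera, given by its name, has taken for a name from the list of things; names that differ only in an ending like _2 or _b are one class to them, and where a whole thing is asked for, a point or a joint stands for the part that bears it (a point fixed in the world has none). Each returns a list of dicts, best first, with "confidence" (0 to 1); they miss things now and then, are a little off and sometimes report something else, mostly with a low value. They report only what shows in the picture. A call takes as long as a camera call. They do not tell look-alikes from the thing itself.
- ctrl.find_in(target, camera): "at" ([column, row] in pixels, amid what is visible of it).
- ctrl.regions_of(target, camera): "mask" (384x512 bool, what is visible of it) and "at" ([column, row] in pixels, amid what is visible of it).
- ctrl.place_of(target, camera): "at" ([column, row] in pixels: a listed point, or the origin of a listed thing).
The state is a dict: "t": time; "joints": joint angles; "joint_velocities": joint speeds; "tau": joint torques, N m; "position": TCP position; "eef_rot": TCP orientation; "wrist_force": force on the tool from outside, world axes, zero at the start; "wrist_torque": the same for the moment, N m; "width": opening from 0.0 (shut) to 1.0 (fully open).
Only numpy, scipy, OpenCV 4.12 (cv2) and the standard library are available. Lean on these libraries where they do the work, as an engineer would, in place of code of your own. Each camera call takes 0.05 s, during which the arm holds its last target.

### The job

Load the label unwinder: put the label reel on the leaning spindle, fully down against the backing disc with its hub pointing outward, then slide the retaining sleeve onto the spindle, flange first, and push it past the two sprung balls until it clicks and its flange sits on the reel's hub. Leave both there, and do not disturb the beaker, the small dropper bottle or the open bottle.

Things in the scene. Friction and masses are not known exactly. Their poses are not given: they have to be found in the camera images.
- spindle: Polished steel spindle of the blue label unwinder (fixed; base plate 140 x 110 mm; place and yaw vary). It leans 28 degrees from vertical, tip roughly toward the robot. Origin: centre of the front face of its grey backing disc (90 mm dia.), 150 mm above the table. z: along the spindle, outward; y: level; x: across, away from the robot and upward. Tip at z = 98 mm.
- reel_mid (a point): Label reel, starting flat on the table, hub up: black flange and wound white labels, 110 mm dia. and 27 mm high, with a black hub of 50 mm dia. in the middle that rises to 62 mm in all; bore 38 mm right through (it clears the balls). 0.22 kg. This point: on its axis, half-way up (31 mm). z: along the bore, to the hub's free end. Grip the hub near its top.
- reel_hub_end (a point): Centre of the free end of the reel's hub, on the reel's axis, 62 mm above its underside. Axes as reel_mid.
- reel_home (a point): On the spindle axis, 31 mm out from the backing disc: where the reel's middle is when fully down. Axes as spindle. The spindle's profile along z: centring step of 34.4 mm dia. from 0 to 20 mm, cone down to 28 mm dia. at 28 mm, shaft of 28 mm dia. to 90 mm, cone to 16 mm dia. at the tip, 98 mm.
- sleeve_mid (a point): Retaining sleeve, aluminium tube with a red band, starting upright, flange down: 70 mm long, 48 mm dia., flange 64 mm dia. on the lowest 6 mm. Bore 31 mm right through, 37 mm at the flange end (7 mm long lead-in), inner groove from 10 to 22 mm above the flange end. 0.16 kg. This point: on its axis, half-way up (35 mm). z: along the bore, away from the flange.
- sleeve_home (a point): On the spindle axis, 97 mm out from the backing disc: where the sleeve's middle is when home on the seated reel. Axes as spindle. Pushing the sleeve past the balls takes about 10 N, which falls off at the click; it stops when the flange meets the hub's end.
- ball_left (a joint): Sprung brass ball in the spindle's +y side at z = 78 mm, standing 3.5 mm out of the shaft. Value: how far it is pressed in, m (0 sprung out, 0.0045 fully in).
- ball_right (a joint): The same for the ball in the -y side.
- beaker: Steel beaker, 67 mm in diameter, 78 mm high, on the table in front; bystander. Origin at the centre of its underside.
- sample_bottle: Small brown dropper bottle, 33 mm in diameter, 102 mm high, on the table in front; bystander. Origin at the centre of its underside.
- open_bottle: Orange-brown bottle without pump, 68 mm in diameter, 156 mm high, on the left; bystander. Origin at the centre of its underside.
Things that resemble listed ones, but are neither listed nor needed, are in the scene too. Leave any blue look-alike of the part that bears reel_mid alone.

How it is judged (in metres and radians):
On the way, in this order (a step that is already met when the one before it is completed fails the run):
1. the reel is on the spindle, fully down on the backing disc, hub outward (distance between reel_mid and reel_home below 0.006 m and angle between the z axis of reel_mid and the z axis of spindle, either way round below 0.1 rad and z of reel_hub_end in the frame of spindle above 0.05 m), for 0.2 s.
2. the sleeve is home on the reel's hub with both balls snapped out into its groove (distance between sleeve_mid and sleeve_home below 0.005 m and angle between the z axis of sleeve_mid and the z axis of spindle, either way round below 0.1 rad and value of joint each of ball_left, ball_right below 0.0015 m), for 0.2 s.
At the end, for the whole second after the job is handed in: Reel's middle within 6 mm of its home point, hub end outward (over 50 mm from the backing disc); sleeve's middle within 5 mm of its own; both in line with the spindle within 0.1 rad; both balls out in the groove (pressed in under 1.5 mm); reel and sleeve at rest and released (all of step 1 and all of step 2 and linear speed of each of reel, sleeve below 0.02 m/s); the robot touches nothing.
It fails at once if a bystander (beaker, dropper bottle, open bottle) is moved more than 30 mm or tipped over (distance of any of beaker, sample_bottle, open_bottle from where it was at the start of the episode above 0.03 m or angle between any of beaker, sample_bottle, open_bottle's own z axis and vertical above 0.5 rad).
It also fails if it takes over 72 s, if anything falls off the work surface, if the arm or the gripper's body presses on something with over 40 N, if the wrist force passes 120 N, or if a joint passes its speed limit or range.

## Working session

There is one attempt and no reset: what is moved stays moved. The work goes in short steps, Python scripts to look and compute and a shell command to move; the robot and the scene stay as the last step left them, time stands still between calls to the robot, and variables do not carry over. Pictures are saved under pics/ and viewed, and the job is handed in when it is done.

```bash
mkdir -p pics; python3 - <<'E'
from workcell import ctrl
import cv2,numpy as np
print(ctrl.state())
for n in ["scene","side","wrist"]:
    im=ctrl.snapshot(n); cv2.imwrite(f"pics/{n}0.png",im)
    print(n,ctrl.calibration(n))
E
```

```text
{'t': 0.0, 'joints': array([-1.02840732e+00,  3.85547256e-01,  6.61217661e-03, -5.05488703e-04,
       -1.19401685e+00, -2.58612320e-01]), 'joint_velocities': array([ 2.48819434e-05, -7.23799320e-04,  2.17805428e-03, -9.93222188e-04,
       -7.14591483e-04, -6.84768387e-04]), 'tau': array([-1.77188052e-03, -3.92289948e+01,  1.88397485e+01,  4.18585718e+00,
       -4.75662528e-03, -8.10911956e-06]), 'position': array([ 174.86214837, -599.46881717,  252.22085381]), 'eef_rot': array([ 0.44391332, -3.10965783, -0.00340536]), 'wrist_force': array([ 0.10086491, -0.33323536, -0.83810221]), 'wrist_torque': array([ 0.03183564, -0.00737019,  0.02264419]), 'width': 0.9968783215474508}
scene {'fov_y': 55.71929001281312, 'cx': 255.62072700466192, 'cy': 194.3986481890319, 'extrinsics': array([[-4.31975498e-01, -4.62384426e-01,  7.74337014e-01,
        -3.69600092e+02],
       [-9.01748668e-01,  2.06487806e-01, -3.79752717e-01,
         5.56925265e+02],
       [ 1.57005907e-02, -8.62301240e-01, -5.06152213e-01,
         7.38109414e+02],
       [ 0.00000000e+00,  0.00000000e+00,  0.00000000e+00,
   
[... 202 characters left out ...]
e+02],
       [-3.75269241e-01,  3.64651149e-01, -8.52175179e-01,
         1.10682474e+03],
       [ 1.22806835e-02, -9.17329615e-01, -3.97939144e-01,
         6.29896580e+02],
       [ 0.00000000e+00,  0.00000000e+00,  0.00000000e+00,
         1.00000000e+00]])}
wrist {'fov_y': 70.77550437792374, 'cx': 256.4054518508187, 'cy': 194.72759127394445, 'mount': array([[ 6.56696865e-04, -9.58631516e-01, -2.84649231e-01,
         7.09096476e+01],
       [ 9.99997077e-01,  1.29186783e-03, -2.04367414e-03,
         2.28414290e-01],
       [ 2.32685963e-03, -2.84647057e-01,  9.58629563e-01,
        -1.19737278e+02],
       [ 0.00000000e+00,  0.00000000e+00,  0.00000000e+00,
         1.00000000e+00]])}
```

```bash
python3 - <<'E'
from workcell import ctrl
for c in ["scene","side"]:
  for t in ["spindle","reel_mid","reel_hub_end","reel_home","sleeve_mid","sleeve_home","ball_left","ball_right","beaker","sample_bottle","open_bottle"]:
    try: print(c,t,[([round(float(v)) for v in d["at"]],round(float(d["confidence"]),2)) for d in ctrl.place_of(t,c)])
    except Exception as e: print(c,t,e)
E
```

```text
scene spindle [([265, 169], 0.96)]
scene reel_mid [([352, 200], 0.87), ([314, 211], 0.59)]
scene reel_hub_end [([350, 193], 0.77), ([312, 203], 0.58)]
scene reel_home [([271, 164], 0.55)]
scene sleeve_mid [([254, 241], 0.72)]
scene sleeve_home [([276, 151], 0.93)]
scene ball_left it knows: beaker, open_bottle, reel_home, reel_hub_end, reel_mid, sample_bottle, sleeve_home, sleeve_mid, spindle
scene ball_right it knows: beaker, open_bottle, reel_home, reel_hub_end, reel_mid, sample_bottle, sleeve_home, sleeve_mid, spindle
scene beaker [([222, 264], 0.67)]
scene sample_bottle [([324, 238], 0.53), ([254, 242], 0.52)]
scene open_bottle [([166, 266], 0.79)]
side spindle [([233, 171], 0.74)]
side reel_mid [([288, 203], 0.58)]
side reel_hub_end [([284, 193], 0.82), ([304, 178], 0.56)]
side reel_home [([237, 172], 0.7), ([240, 167], 0.6)]
side sleeve_mid [([277, 244], 0.81), ([298, 186], 0.48)]
side sleeve_home [([245, 151], 0.46)]
side ball_left it knows: beaker, open_bottle, reel_home, reel_hub_end, reel_mid, sample_bottle, sleeve_home, sleeve_mid, spindle
side ball_right it knows: beaker, open_bottle, reel_home, reel_hub_end, reel_mid, sample_bottle, sleeve_home, sleeve_mid, spindle
side beaker [([276, 279], 0.57), ([250, 153], 0.56)]
side sample_bottle [([315, 221], 0.6)]
side open_bottle [([224, 304], 0.68)]
```

View pics/scene0.png

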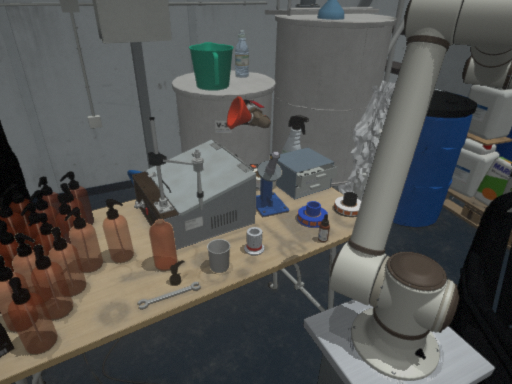

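View pics/side0.png

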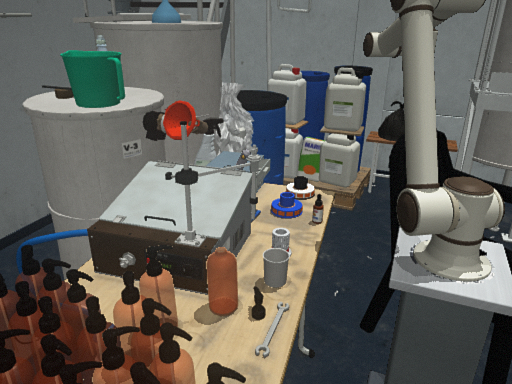

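View pics/wrist0.png

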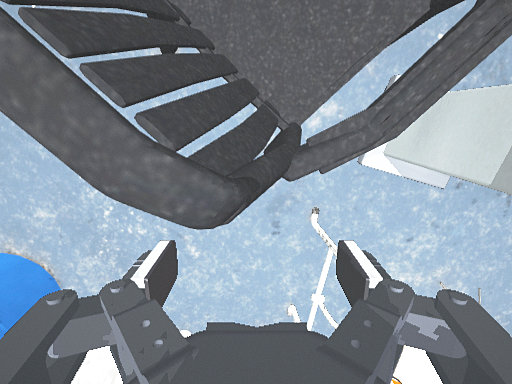

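```bash
python3 - <<'E'
import cv2
a=cv2.imread("pics/scene0.png")[130:290,140:380]; cv2.imwrite("pics/sc.png",cv2.resize(a,None,fx=3.3,fy=3.3,interpolation=cv2.INTER_CUBIC))
a=cv2.imread("pics/side0.png")[120:310,180:360]; cv2.imwrite("pics/sd.png",cv2.resize(a,None,fx=3.1,fy=3.1,interpolation=cv2.INTER_CUBIC))
E
```

```text
(no output)
```

View pics/sc.png

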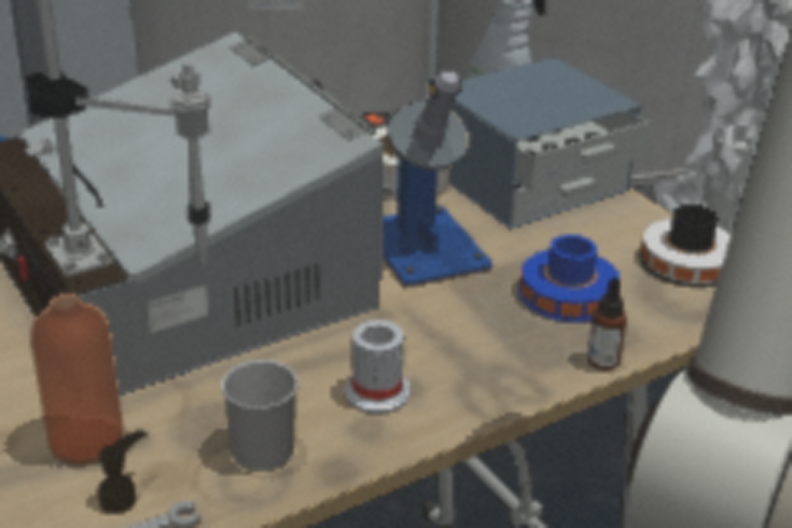

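View pics/sd.png

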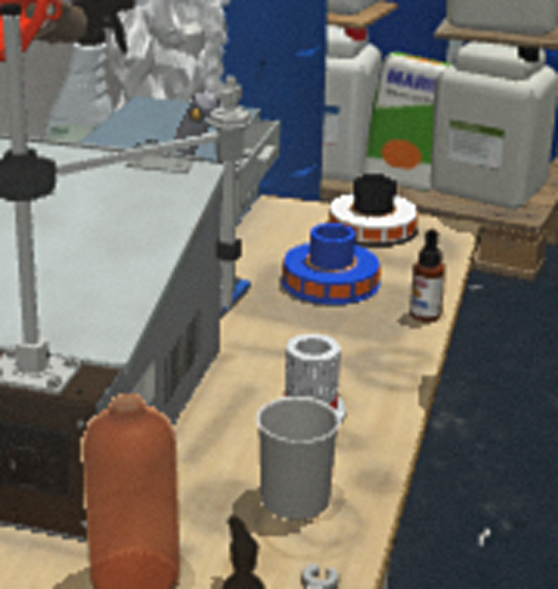

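```bash
cat > h.py <<'E'
import numpy as np, cv2
from scipy.spatial.transform import Rotation as R
from workcell import ctrl
def cam(name,st=None):
    c=ctrl.calibration(name); f=192/np.tan(np.radians(c["fov_y"]/2))
    if name=="wrist":
        T=np.eye(4);T[:3,:3]=R.from_rotvec(st["eef_rot"]).as_matrix();T[:3,3]=st["position"]; E=T@c["mount"]
    else: E=c["extrinsics"]
    return f,c["cx"],c["cy"],E
def ray(C,p):
    f,cx,cy,E=C; d=E[:3,:3]@np.array([(p[0]-cx)/f,(p[1]-cy)/f,1]); return E[:3,3],d/np.linalg.norm(d)
def onz(C,p,z):
    o,d=ray(C,p); return o+d*(z-o[2])/d[2]
def proj(C,X):
    f,cx,cy,E=C; X=np.atleast_2d(X); q=(X-E[:3,3])@E[:3,:3]; return np.c_[cx+f*q[:,0]/q[:,2],cy+f*q[:,1]/q[:,2]]
def tri(obs):
    A=np.zeros((3,3));b=np.zeros(3);L=[]
    for C,p in obs:
        o,d=ray(C,p);P=np.eye(3)-np.outer(d,d);A+=P;b+=P@o;L.append((o,d))
    X=np.linalg.solve(A,b); return X,[round(float(np.linalg.norm(np.cross(X-o,d))),1) for o,d in L]
def look(name,fn):
    st=ctrl.state(); im=ctrl.snapshot(name); cv2.imwrite(fn,im); return cam(name,st),im,st
E
python3 - <<'E'
from h import *
np.set_printoptions(precision=1,suppress=True)
S=cam("scene");D=cam("side")
print("reel",tri([(S,(350,193)),(D,(304,178))]),onz(S,(350,193),62),onz(D,(304,178),62))
print("blue",onz(S,(312,203),62),onz(D,(284,193),62))
print("sleeve",onz(S,(254,241),35),onz(D,(281,241),35))
o=onz(S,(265,169),150);print("spindle",o)
# sleeve home along axis z
for z in (97,):
  for lean in (28,):
    best=[]
    for a in np.arange(0,360,5):
      s=np.sin(np.radians(28));v=o+97*np.array([s*np.cos(np.radians(a)),s*np.sin(np.radians(a)),np.cos(np.radians(28))]);best.append((np.linalg.norm(proj(S,v)[0]-[276,151]),a))
    print(sorted(best)[:4])
for t,p,z in [("beaker",(222,264),0),("samp",(324,238),0),("open",(166,266),0)]: print(t,onz(S,p,z))
print(R.from_rotvec(ctrl.state()["eef_rot"]).as_matrix())
E
```

```text
reel (array([ 504.9, -253.5,   76.8]), [3.7, 3.7]) [ 530.4 -276.6   62. ] [ 510.8 -281.    62. ]
blue [ 528.6 -107.2   62. ] [ 535.3 -118.6   62. ]
sleeve [447.6 158.8  35. ] [453.8 146.5  35. ]
spindle [680.7   5.8 150. ]
[(np.float64(0.4318872117516103), np.int64(205)), (np.float64(0.6296486910617431), np.int64(200)), (np.float64(1.081411261259852), np.int64(210)), (np.float64(1.448314391402283), np.int64(195))]
beaker [426.5 275.3   0. ]
samp [406.  -81.4   0. ]
open [487.7 430.4   0. ]
[[-1.  -0.3 -0. ]
 [-0.3  1.   0. ]
 [ 0.   0.  -1. ]]
```

Reel look-alikes in the scene picture are the blue reel at (314,211), which has to be left alone, and the black-hub, white-label reel at (350,200). I choose the black-hub one. The sleeve with the red band at (254,241) has no rival close by, and the white roll behind the machine at (257,175) isn't needed. I'll move over the reel for a close check.

```bash
python3 -m crank '{"delta_pos":[[-40,22,-5],[-40,22,-5],[-40,22,-5],[-40,22,-5],[-40,22,0],[-40,22,0],[-40,22,0],[-40,22,0],[-40,22,0],[-40,22,0]],"roll":[0,0,0,0,0,0,0,0,0,0],"hand":[1,1,1,1,1,1,1,1,1,1]}'
python3 - <<'E'
from h import *
C,im,st=look("wrist","pics/w1.png")
print(st["position"],st["eef_rot"])
for t in ("reel_mid","reel_hub_end"):
    for d in ctrl.place_of(t,"wrist"): print(t,d["at"],d["confidence"],onz(C,d["at"],31 if t=="reel_mid" else 62))
E
```

```text
t: 2.05
position: [506.5, -270.2, 274.8]
eef_rot: [-0.427, 3.11, -0.004]
wrist_force: [0.3, -1.2, -0.3]
width: 1.0
[ 506.53275831 -270.17537786  274.79075903] [-0.42720821  3.10968403 -0.0039942 ]
reel_mid [364.0, 206.6] 0.9 [ 518.53300485 -109.54404565   31.        ]
reel_mid [253.0, 178.4] 0.84 [ 521.75458896 -272.08688066   31.        ]
reel_hub_end [370.3, 216.4] 0.72 [ 522.07650685 -111.73311657   62.        ]
reel_hub_end [256.7, 183.3] 0.71 [ 519.45761706 -267.30031353   62.        ]
```

View pics/w1.png

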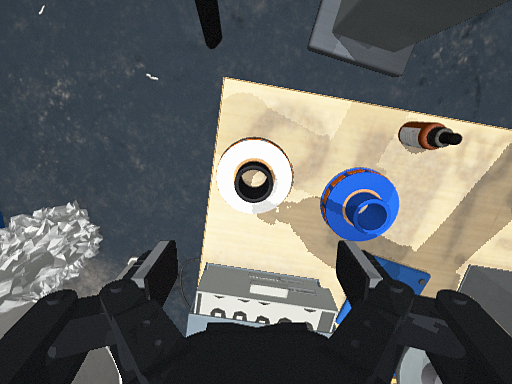

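The wrist view shows the black-hub reel with white labels at (255,182), the blue one at (360,205) and the dropper at (430,137). Here is a close crop to check the choice.

```bash
python3 - <<'E'
from h import *
im=cv2.imread("pics/w1.png"); a=im[130:230,200:310]; cv2.imwrite("pics/w1c.png",cv2.resize(a,None,fx=6,fy=6,interpolation=cv2.INTER_CUBIC))
st=ctrl.state();C=cam("wrist",st)
# dark hub blob -> overlay predicted rims for candidate
g=cv2.cvtColor(im,cv2.COLOR_BGR2GRAY)
def circ(c,z,r):
    t=np.linspace(0,2*np.pi,60);return proj(C,np.c_[c[0]+r*np.cos(t),c[1]+r*np.sin(t),0*t+z])
b=cv2.resize(a,None,fx=6,fy=6,interpolation=cv2.INTER_CUBIC)
for z,r,col in [(62,25,(0,255,0)),(62,19,(0,255,255)),(27,55,(0,0,255))]:
    cv2.polylines(b,[((circ((520.5,-269.5),z,r)-[200,130])*6).astype(int)],True,col,1)
cv2.imwrite("pics/w1d.png",b)
E
```

```text
(no output)
```

View pics/w1d.png

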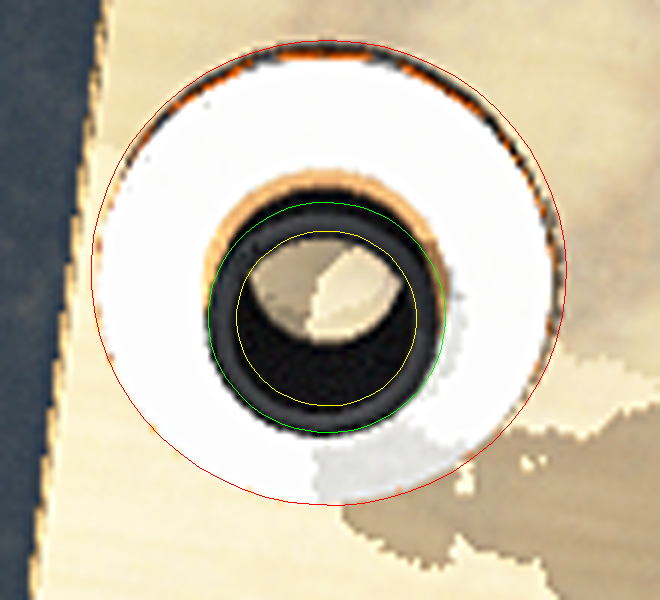

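```bash
python3 -m crank '{"delta_pos":[[-14,33,-18],[-14,33,-18],[-14,33,-18],[-14,33,-18],[-14,33,-18],[-14,33,-18],[-14,33,-18],[0,0,0]],"roll":[0,0,0,0,0,0,0,0],"hand":[1,1,1,1,1,1,1,1]}'
python3 - <<'E'
from h import *
C,im,st=look("wrist","pics/w2.png")
print(st["position"],st["eef_rot"])
for t in ("spindle","reel_home","sleeve_home","sleeve_mid"):
    for d in ctrl.place_of(t,"wrist"): print(t,d["at"],d["confidence"])
a=im; cv2.imwrite("pics/w2c.png",cv2.resize(a,(768,576)))
E
```

```text
t: 3.0
position: [535.7, -19.8, 403.6]
eef_rot: [0.412, -3.112, -0.0]
wrist_force: [-0.3, -0.5, 0.6]
width: 0.997
[535.71735969 -19.75713811 403.60651849] [ 4.12131386e-01 -3.11247831e+00 -3.14303717e-04]
spindle [239.1, 254.2] 0.85
reel_home [245.5, 251.5] 0.67
sleeve_home [250.5, 256.4] 0.75
sleeve_mid [365.5, 138.2] 0.82
```

View pics/w2c.png

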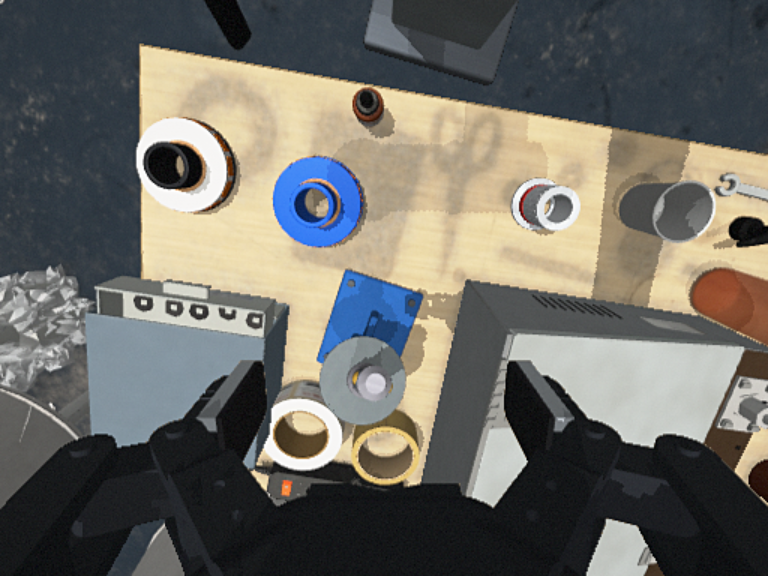

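```bash
cat > sp.py <<'E'
from h import *
def axes(a):
    l=np.radians(28); h=np.array([np.cos(a),np.sin(a),0]); z=np.sin(l)*h+np.array([0,0,np.cos(l)])
    y=np.cross(z,-h); y/=np.linalg.norm(y); x=np.cross(y,z); return x,y,z
def ring(o,a,s,r,n=72):
    x,y,z=axes(a); t=np.linspace(0,2*np.pi,n); return o+s*z+r*(np.cos(t)[:,None]*x+np.sin(t)[:,None]*y)
E
python3 - <<'E'
from sp import *
im=cv2.imread("pics/w2.png"); C=cam("wrist",ctrl.state())
S=cam("scene"); ims=cv2.imread("pics/scene0.png")
for k,(o,ad) in enumerate([((680,6,150),180),((680,6,150),195)]):
    out=[]
    for I,c,(x0,y0,w,h) in [(im,C,(195,170,100,120)),(ims,S,(235,130,100,100))]:
        f=7 if I is im else 7
        b=cv2.resize(I[y0:y0+h,x0:x0+w],None,fx=f,fy=f,interpolation=cv2.INTER_CUBIC)[:700,:700]
        for s,r,col in [(0,45,(0,0,255)),(98,8,(0,255,0)),(90,14,(0,255,255))]:
            cv2.polylines(b,[((proj(c,ring(np.array(o,float),np.radians(ad),s,r))-[x0,y0]+.5)*f).astype(int)],True,col,1)
        out.append(cv2.resize(b,None,fx=.57,fy=.57) if 0 else b[:600])
    cv2.imwrite(f"pics/f{k}.png",cv2.resize(np.hstack([o_[:600,:700] for o_ in out]),(800,343)))
    if k==0: cv2.imwrite("pics/fw.png",out[0]);cv2.imwrite("pics/fs.png",out[1])
E
```

```text
(no output)
```

View pics/fw.png

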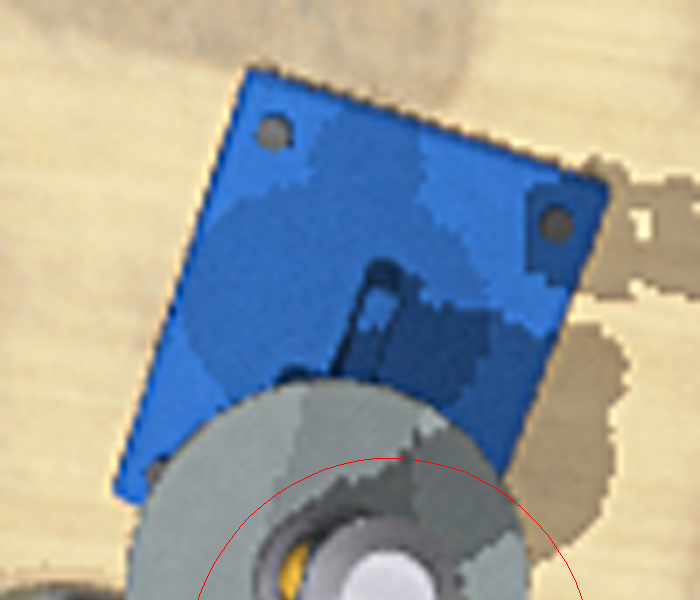

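View pics/fs.png

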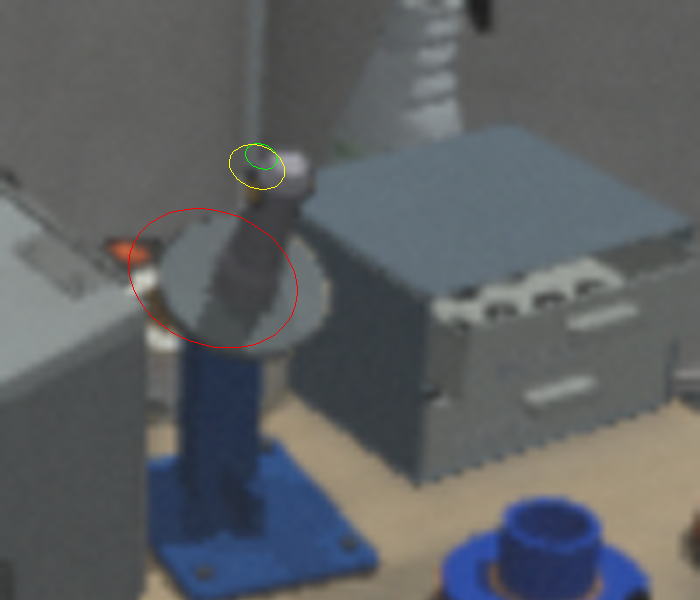

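```bash
python3 - <<'E'
import cv2
im=cv2.imread("pics/w2.png")
b=cv2.resize(im[215:295,205:285],None,fx=7.5,fy=7.5,interpolation=cv2.INTER_CUBIC)
cv2.imwrite("pics/fw2.png",b)
E
```

```text
(no output)
```

View pics/fw2.png

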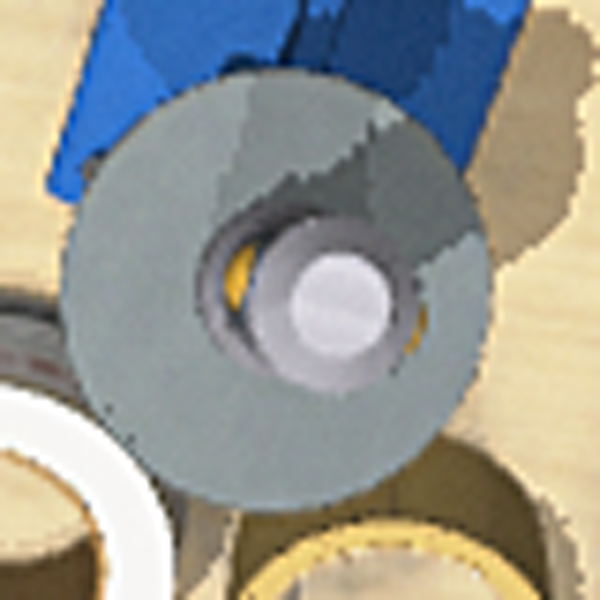

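```bash
cat > fit.py <<'E'
from sp import *
from scipy.optimize import least_squares
np.set_printoptions(precision=2,suppress=True)
C=cam("wrist",{"position":np.array([535.717,-19.757,403.607]),"eef_rot":np.array([.412131386,-3.11247831,-3.143e-4])}); S=cam("scene")
w=lambda u,v:np.array([(u+.5)/7.5-.5+205,(v+.5)/7.5-.5+215])
s=lambda u,v:np.array([(u+.5)/7-.5+235,(v+.5)/7-.5+130])
def ext(P): return np.array([P[:,0].min(),P[:,0].max(),P[:,1].min(),P[:,1].max()])
W1=w(60,70);W2=w(492,512);mw=np.array([W1[0],W2[0],W1[1],W2[1]]);tw=w(341,303)
bl,br=w(242,278),w(415,330)
s1=s(160,210);s2=s(331,357);ms=np.array([s1[0],s2[0],s1[1],s2[1]]);ts=s(291,163)
def res(p,full=False):
    o=np.array([p[0],p[1],150+p[3]]);a=p[2];x,y,z=axes(a)
    r=[ext(proj(C,ring(o,a,0,45,400)))-mw, proj(C,o+98*z)[0]-tw]
    A=proj(C,o+78*z+14*y)[0];B=proj(C,o+78*z-14*y)[0];d=(A-B)/np.linalg.norm(A-B)
    m=(br-bl)/np.linalg.norm(br-bl); r.append([10*(m[0]*d[1]-m[1]*d[0])])
    rs=[.4*(ext(proj(S,ring(o,a,0,45,400)))-ms+ -np.array([p[4],p[4],p[5],p[5]])),.4*(proj(S,o+98*z)[0]-ts-p[4:6])]
    return np.concatenate([np.ravel(q) for q in r+rs]+[[p[3]/3,p[4]/2,p[5]/2]])
f=least_squares(res,[670,0,np.pi,0,0,0]);print(f.x,np.degrees(f.x[2]));print(res(f.x))
x,y,z=axes(f.x[2]);o=np.array([f.x[0],f.x[1],150+f.x[3]]);print("o",o,"tip",o+98*z,"y",y,"z",z)
E
python3 fit.py
```

```text
[669.89  -7.14   3.08  -0.95  -0.15  -0.07] 176.26982483660345
[-0.25  0.35 -0.56  0.2  -0.08  0.29  0.05  0.02 -0.06  0.19 -0.2  -0.06
 -0.03 -0.32 -0.08 -0.03]
o [669.89  -7.14 149.05] tip [623.98  -4.15 235.58] y [0.07 1.   0.  ] z [-0.47  0.03  0.88]
```

```bash
python3 -m crank '{"delta_pos":[[0,0,0],[0,0,0],[0,0,0],[0,-42,25],[0,-42,25],[0,-42,30],[0,-42,30],[0,-42,30],[0,-40,30],[0,0,0]],"roll":[0.11,0.11,0.108,0,0,0,0,0,0,0],"hand":[1,1,1,1,1,1,1,1,1,1]}'
python3 - <<'E'
from h import *
np.set_printoptions(precision=3,suppress=True)
st=ctrl.state(); M=R.from_rotvec(st["eef_rot"]).as_matrix()
print(st["position"],M[:,1],M[:,2],st["joints"])
print("to go",M.T@(np.array([521,-269.5,56])-st["position"]))
E
```

```text
t: 4.25
position: [503.2, -278.7, 227.5]
eef_rot: [-0.156, -3.118, -0.0]
wrist_force: [-0.9, 0.6, -0.6]
width: 0.999
[ 503.178 -278.69   227.469] [ 0.099  0.995 -0.001] [-0.019  0.001 -1.   ] [-0.223  0.328 -0.146  0.004 -1.116 -1.449]
to go [-20.151  11.052 171.101]
```

```bash
python3 -m crank '{"delta_pos":[[-10,6,20],[-10,5,30],[0,0,30],[0,0,25],[0,0,0]],"roll":[-0.03,0,0,0,0],"hand":[1,1,1,1,1]}'
python3 - <<'E'
from h import *
np.set_printoptions(precision=3,suppress=True)
C,im,st=look("wrist","pics/w3.png"); M=R.from_rotvec(st["eef_rot"]).as_matrix()
print(st["position"],M[:,1],M[:,2])
for k in range(1):
  for t,h in (("reel_hub_end",62),("reel_mid",31)):
    for d in ctrl.place_of(t,"wrist"): print(t,d["at"],d["confidence"],onz(C,d["at"],h))
def circ(c,z,r):
    t=np.linspace(0,2*np.pi,60);return proj(C,np.c_[c[0]+r*np.cos(t),c[1]+r*np.sin(t),0*t+z])
for z,r,col in [(62,25,(0,255,0)),(62,19,(0,255,255)),(27,55,(0,0,255))]:
    cv2.polylines(im,[circ((521,-269.5),z,r).astype(int)],True,col,1)
cv2.imwrite("pics/w3d.png",im)
E
```

```text
t: 4.75
position: [519.0, -275.6, 118.4]
eef_rot: [-0.125, -3.118, 0.001]
wrist_force: [-0.4, 0.3, 0.3]
width: 0.998
[ 518.955 -275.574  118.422] [ 0.08   0.997 -0.002] [-0.021  0.    -1.   ]
reel_hub_end [263.6, 227.0] 0.84 [ 523.294 -270.521   62.   ]
reel_hub_end [494.3, 208.4] 0.68 [ 521.938 -111.075   62.   ]
reel_mid [462.9, 195.7] 0.68 [ 521.586 -110.046   31.   ]
reel_mid [262.8, 207.1] 0.62 [ 518.656 -270.15    31.   ]
```

View pics/w3d.png

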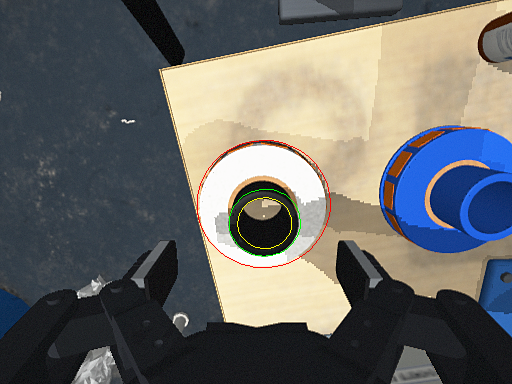

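```bash
python3 -m crank '{"delta_pos":[[-3,6,0],[0,0,20],[0,0,20],[0,0,0]],"roll":[0,0,0,0],"hand":[1,1,1,1]}'
python3 - <<'E'
from h import *
np.set_printoptions(precision=3,suppress=True)
st=ctrl.state(); M=R.from_rotvec(st["eef_rot"]).as_matrix()
print(M[:,1],M[:,2],M.T@(np.array([521.5,-269.9,56])-st["position"]))
E
```

```text
t: 5.3
position: [530.9, -271.2, 90.8]
eef_rot: [0.121, 3.134, -0.012]
wrist_force: [-0.2, -0.3, -0.2]
width: 0.997
[ 0.077  0.997 -0.008] [ 0.005 -0.008 -1.   ] [ 9.698  0.819 34.704]
```

```bash
python3 -m crank '{"delta_pos":[[5,1,5],[3,0,0]],"roll":[0,0],"hand":[1,1]}'; python3 -m crank '{"delta_pos":[[0,0,0]],"roll":[0],"hand":[1]}'
python3 - <<'E'
from h import *
np.set_printoptions(precision=3,suppress=True)
st=ctrl.state(); M=R.from_rotvec(st["eef_rot"]).as_matrix()
print(M[:,1],M[:,2],M.T@(np.array([521.5,-269.9,56])-st["position"]))
E
```

```text
t: 5.5
position: [524.7, -269.6, 88.4]
eef_rot: [0.119, 3.129, -0.014]
wrist_force: [-0.8, 0.0, -0.8]
width: 1.002
t: 5.6
position: [524.9, -269.6, 89.6]
eef_rot: [0.119, 3.128, -0.015]
wrist_force: [0.2, 0.8, -0.0]
width: 1.0
[ 0.076  0.997 -0.009] [ 0.011 -0.01  -1.   ] [ 3.772 -0.263 33.534]
```

```bash
python3 -m crank '{"delta_pos":[[4,0,12],[0,0,12],[0,0,10],[0,0,0]],"roll":[0,0,0,0],"hand":[1,1,1,1]}'
python3 - <<'E'
from h import *
np.set_printoptions(precision=3,suppress=True)
st=ctrl.state(); M=R.from_rotvec(st["eef_rot"]).as_matrix()
print(M[:,1],M[:,2],M.T@(np.array([521.5,-269.9,56])-st["position"]))
E
```

```text
t: 6.0
position: [523.2, -270.2, 57.2]
eef_rot: [0.118, 3.121, -0.018]
wrist_force: [-0.4, 0.0, -0.6]
width: 1.0
[ 0.075  0.997 -0.011] [ 0.017 -0.012 -1.   ] [1.729 0.144 1.179]
```

```bash
python3 -m crank '{"delta_pos":[[2,0,0],[0,0,0],[0,0,0],[0,0,0],[0,0,0],[0,0,0]],"roll":[0,0,0,0,0,0],"hand":[1,0,0,0,0,0]}'
python3 - <<'E'
from h import *
C,im,st=look("wrist","pics/w4.png")
E
```

```text
t: 6.6
position: [522.0, -270.3, 58.2]
eef_rot: [0.117, 3.12, -0.019]
wrist_force: [-0.2, -0.4, -1.7]
width: 0.58
```

View pics/w4.png

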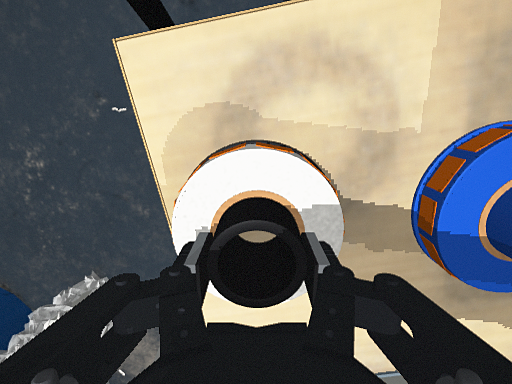

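```bash
python3 - <<'E'
from h import *
np.set_printoptions(precision=1,suppress=True)
C=cam("wrist",{"position":np.array([535.717,-19.757,403.607]),"eef_rot":np.array([.412131386,-3.11247831,-3.143e-4])}); S=cam("scene")
print(onz(S,(254.5,224),0), [onz(C,(p[0]/1.5,p[1]/1.5),z) for p,z in [((470,281),80),((513,331),200),((503,400),200),((472,281),150)]])
print("top near corner scene",onz(S,(254.5,175),150))
print("box",[onz(C,(p[0]/1.5,p[1]/1.5),z) for p,z in [((288,303),100),((275,303),100)]])
print("sleeve",[ (z,onz(C,(365.5,138.2),z)) for z in (35,)], "top ring (558,210)/1.5",onz(C,(558/1.5,208/1.5),70))
E
python3 -m crank '{"delta_pos":[[0,0,-25],[0,0,-40],[0,0,-40],[0,0,-40],[0,0,-40],[0,0,-40],[0,0,-40]],"roll":[0,0,0,0,0,0,0],"hand":[0,0,0,0,0,0,0]}'
```

```text
[575.3  95.8   0. ] [array([556. ,  85.8,  80. ]), array([564.4, 102. , 200. ]), array([629.7, 116.6, 200. ]), array([541.5,  68.2, 150. ])]
top near corner scene [653.3  61.  150. ]
box [array([ 628. , -104.7,  100. ]), array([ 631.7, -118.5,  100. ])]
sleeve [(35, array([455.3, 158.9,  35. ]))] top ring (558,210)/1.5 [454.  155.4  70. ]
t: 7.35
position: [511.9, -265.0, 319.8]
eef_rot: [-0.123, -3.131, 0.003]
wrist_force: [1.7, 0.4, -3.9]
width: 0.579
```

```bash
python3 -m crank '{"delta_pos":[[-7,20,0],[-14,38,-2],[-14,38,-2],[-14,38,-2],[-14,38,0],[-14,38,0],[-10,30,0],[-5,15,0],[0,0,0]],"roll":[0,0,0,0,0,0,0,0,0],"hand":[0,0,0,0,0,0,0,0,0]}'
cat > go.py <<'E'
from h import *
import sys
np.set_printoptions(precision=3,suppress=True)
st=ctrl.state(); M=R.from_rotvec(st["eef_rot"]).as_matrix()
t=np.array([float(v) for v in sys.argv[1:4]])
print("pos",st["position"],"y",M[:,1],"z",M[:,2],"F",st["wrist_force"],"tool delta",M.T@(t-st["position"]))
E
python3 go.py 632 -4 318
```

```text
t: 8.25
position: [626.3, -9.1, 326.6]
eef_rot: [-0.13, -3.132, 0.002]
wrist_force: [-0.1, 0.2, -3.4]
width: 0.583
pos [626.26   -9.135 326.56 ] y [ 0.083  0.997 -0.002] z [-0.006 -0.001 -1.   ] F [-0.13   0.2   -3.422] tool delta [-5.347  5.61   8.516]
```

```bash
python3 -m crank '{"delta_pos":[[-5,6,0],[0,0,0]],"roll":[0.018,0],"hand":[0,0]}'; python3 go.py 632 -4 318
python3 - <<'E'
from sp import *
C,im,st=look("wrist","pics/w5.png"); Cs,ims,_=look("scene","pics/s5.png")
o=np.array([670,-7.1,149.5]);a=np.radians(176.3)
x0,y0=225,90; f=5
b=cv2.resize(ims[y0:y0+130,x0:x0+80],None,fx=f,fy=f,interpolation=cv2.INTER_CUBIC)
for s,r,col in [(0,45,(0,0,255)),(98,8,(0,255,0))]:
    cv2.polylines(b,[((proj(Cs,ring(o,a,s,r))-[x0,y0]+.5)*f).astype(int)],True,col,1)
c=cv2.resize(im[130:370,130:380],None,fx=2,fy=2)[:480]
q=cv2.copyMakeBorder(c,0,650-480,0,0,cv2.BORDER_CONSTANT)
out=cv2.resize(np.hstack([b[:600],q[:600,:390+10]]),None,fx=.95,fy=.95); cv2.imwrite("pics/m5.png",out)
E
```

```text
t: 8.45
position: [631.2, -4.1, 325.4]
eef_rot: [-0.162, -3.128, 0.003]
wrist_force: [-0.1, 0.1, -2.8]
width: 0.579
pos [631.249  -4.112 325.41 ] y [ 0.103  0.995 -0.003] z [-0.009 -0.002 -1.   ] F [-0.058  0.075 -2.805] tool delta [-0.803  0.208  7.403]
```

View pics/m5.png

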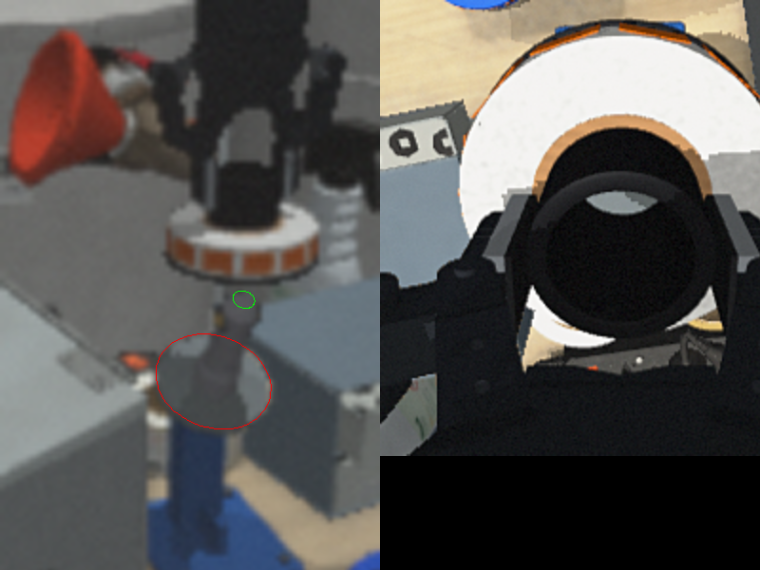

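View pics/w5.png

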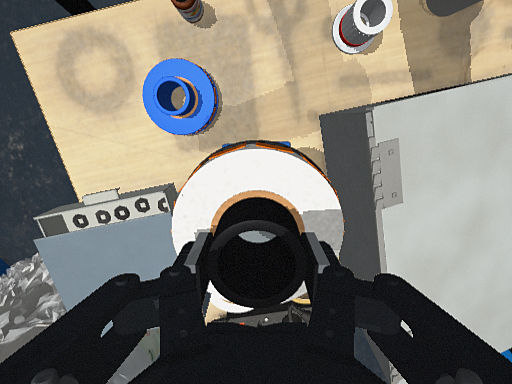

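```bash
python3 -m crank '{"delta_pos":[[-1,0,10],[0,0,10],[0,0,8],[0,0,0]],"roll":[-0.038,0,0,0],"hand":[0,0,0,0]}'; python3 go.py 632 -4 282
```

```text
t: 8.95
position: [630.6, -8.4, 297.6]
eef_rot: [-0.11, -3.132, 0.003]
wrist_force: [-0.1, -0.6, -3.2]
width: 0.58
pos [630.61   -8.36  297.608] y [ 0.07   0.998 -0.002] z [-0.008 -0.002 -1.   ] F [-0.096 -0.618 -3.196] tool delta [-1.202  4.484 15.588]
```

```bash
python3 -m crank '{"delta_pos":[[-1,5,4],[0,0,8],[0,0,7],[0,0,0]],"roll":[0,0,0,0],"hand":[0,0,0,0]}'; python3 go.py 632 -4 282
python3 - <<'E'
from h import *
_,a,_=look("scene","pics/s6.png"); _,b,_=look("side","pics/d6.png"); ctrl.snapshot
cv2.imwrite("pics/m6.png",np.hstack([cv2.resize(a[90:230,205:305],None,fx=4,fy=4,interpolation=2),cv2.resize(b[70:210,190:290],None,fx=4,fy=4,interpolation=2)]))
E
```

```text
t: 9.35
position: [632.1, -3.6, 277.7]
eef_rot: [-0.112, -3.133, 0.004]
wrist_force: [0.2, -1.0, -2.4]
width: 0.582
pos [632.074  -3.637 277.706] y [ 0.071  0.997 -0.003] z [-0.007 -0.002 -1.   ] F [ 0.154 -0.956 -2.392] tool delta [ 0.077 -0.38  -4.293]
```

View pics/m6.png

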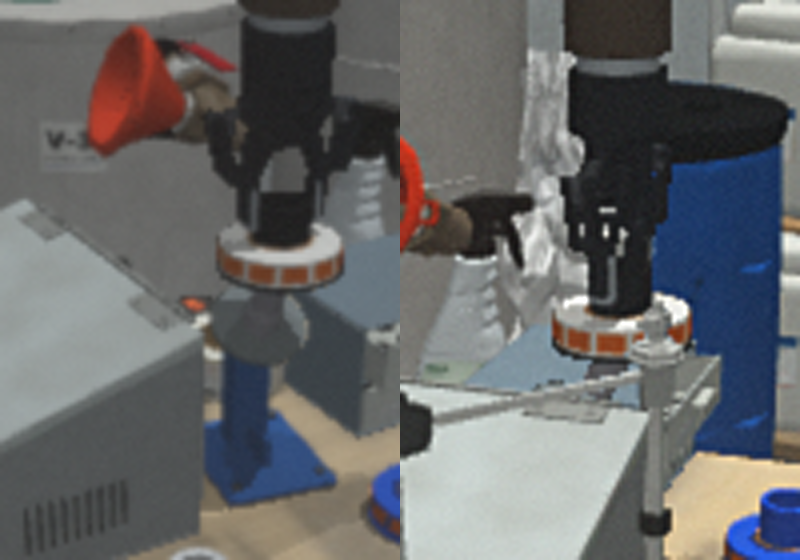

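```bash
python3 -m crank '{"delta_pos":[[6,0,1],[7,0,1],[7,0,1],[7,0,1],[0,0,0]],"roll":[0,0,0,0,0],"hand":[0,0,0,0,0]}'; python3 go.py 606 -3 273
python3 - <<'E'
from h import *
_,a,_=look("scene","pics/s7.png"); _,b,_=look("side","pics/d7.png"); ctrl.snapshot
cv2.imwrite("pics/m7.png",np.hstack([cv2.resize(a[90:230,205:305],None,fx=4,fy=4,interpolation=2),cv2.resize(b[70:210,190:290],None,fx=4,fy=4,interpolation=2)]))
E
```

```text
t: 9.95
position: [620.7, -2.1, 286.1]
eef_rot: [0.107, 3.091, -0.0]
wrist_force: [0.1, -0.3, -1.6]
width: 0.577
pos [620.688  -2.145 286.106] y [0.069 0.998 0.002] z [ 0.049 -0.002 -0.999] F [ 0.126 -0.285 -1.552] tool delta [15.214 -1.885 12.378]
```

View pics/m7.png

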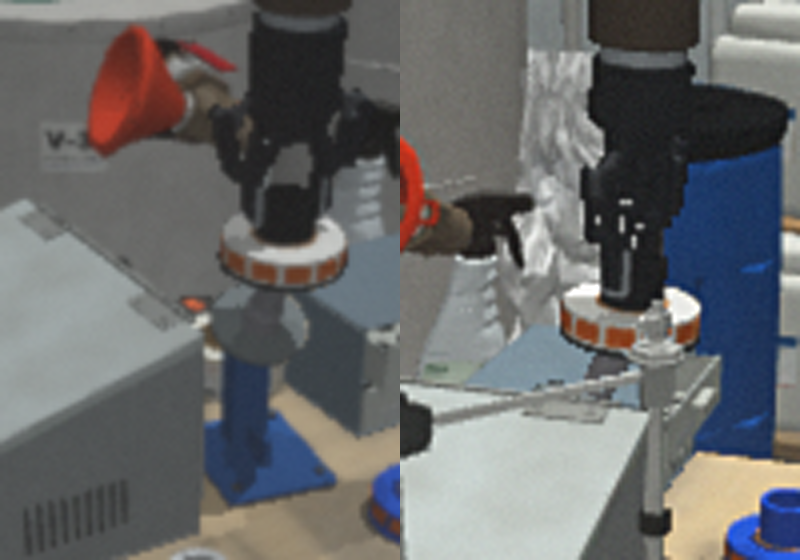

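```bash
python3 -m crank '{"delta_pos":[[6,-1,5],[6,-1,6],[5,0,6],[0,0,0]],"roll":[0,0,0,0],"hand":[0,0,0,0]}'; python3 go.py 606 -3 273
python3 - <<'E'
from h import *
_,a,_=look("scene","pics/s8.png"); _,b,_=look("side","pics/d8.png"); ctrl.snapshot
cv2.imwrite("pics/m8.png",np.hstack([cv2.resize(a[90:230,205:305],None,fx=4,fy=4,interpolation=2),cv2.resize(b[70:210,190:290],None,fx=4,fy=4,interpolation=2)]))
E
```

```text
t: 10.45
position: [615.1, -2.6, 277.8]
eef_rot: [0.1, 3.054, 0.003]
wrist_force: [2.6, -0.5, -2.6]
width: 0.575
pos [615.125  -2.597 277.818] y [0.065 0.998 0.005] z [ 0.086 -0.001 -0.996] F [ 2.588 -0.542 -2.631] tool delta [ 9.459 -1.021  4.016]
```

View pics/m8.png

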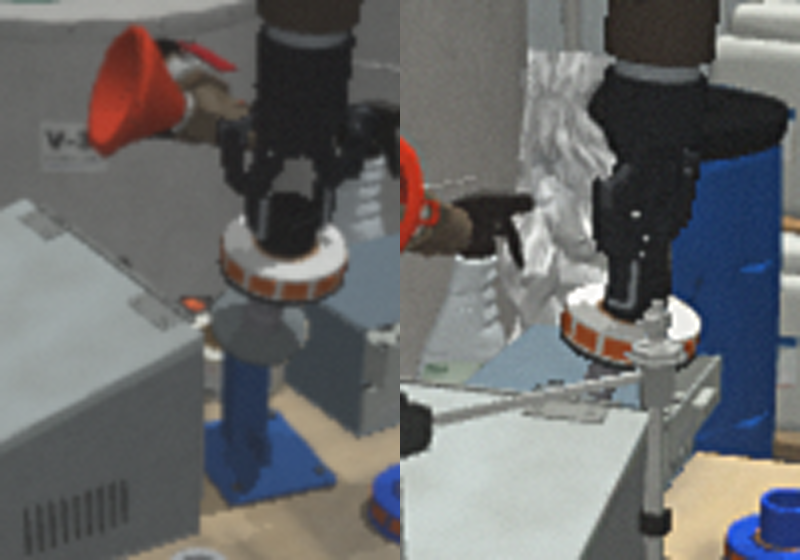

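```bash
python3 -m crank '{"delta_pos":[[7,0,3],[7,0,3],[7,0,3],[0,0,0]],"roll":[0,0,0,0],"hand":[0,0,0,0]}'; python3 go.py 606 -3 273
python3 - <<'E'
from h import *
_,a,_=look("scene","pics/s9.png"); _,b,_=look("side","pics/d9.png"); ctrl.snapshot
cv2.imwrite("pics/m9.png",np.hstack([cv2.resize(a[90:230,205:305],None,fx=4,fy=4,interpolation=2),cv2.resize(b[70:210,190:290],None,fx=4,fy=4,interpolation=2)]))
E
```

```text
t: 10.95
position: [604.8, -1.7, 273.2]
eef_rot: [0.096, 3.024, 0.003]
wrist_force: [0.4, -0.3, -1.4]
width: 0.567
pos [604.791  -1.733 273.17 ] y [0.063 0.998 0.006] z [ 0.115 -0.002 -0.993] F [ 0.422 -0.321 -1.442] tool delta [-1.259 -1.19   0.31 ]
```

View pics/m9.png

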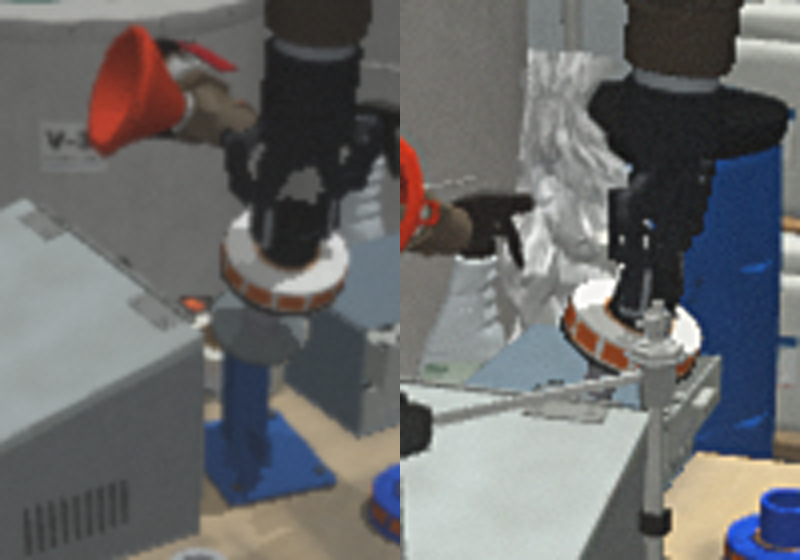

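```bash
python3 -m crank '{"delta_pos":[[-3,-1,8],[-4,0,10],[-4,0,10],[-4,0,10],[0,0,0]],"roll":[0,0,0,0,0],"hand":[0,0,0,0,0]}'; python3 go.py 644 -5.4 201
python3 - <<'E'
from h import *
_,a,_=look("scene","pics/s10.png"); _,b,_=look("side","pics/d10.png"); ctrl.snapshot
cv2.imwrite("pics/m10.png",np.hstack([cv2.resize(a[90:230,205:305],None,fx=4,fy=4,interpolation=2),cv2.resize(b[70:210,190:290],None,fx=4,fy=4,interpolation=2)]))
E
```

```text
t: 11.55
position: [625.8, -3.7, 232.4]
eef_rot: [0.095, 3.027, 0.003]
wrist_force: [3.6, -1.6, -0.1]
width: 0.573
pos [625.839  -3.693 232.386] y [0.063 0.998 0.005] z [ 0.113 -0.002 -0.994] F [ 3.622 -1.6   -0.13 ] tool delta [-14.562  -0.731  33.245]
```

View pics/m10.png

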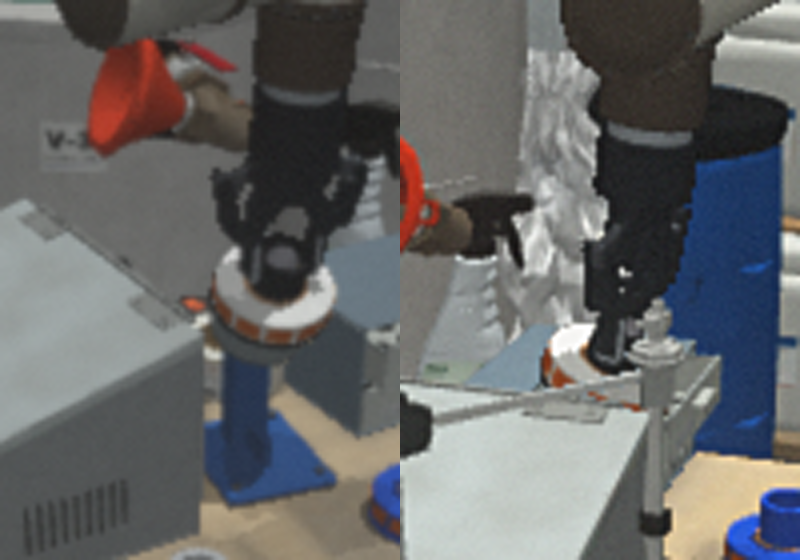

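```bash
python3 -m crank '{"delta_pos":[[-3,0,7],[-4,0,9],[-4,0,9],[-3,0,6],[0,0,0]],"roll":[0,0,0,0,0],"hand":[0,0,0,0,0]}'; python3 go.py 644 -5.4 201
python3 - <<'E'
from h import *
_,a,_=look("scene","pics/s11.png"); _,b,_=look("side","pics/d11.png"); ctrl.snapshot
cv2.imwrite("pics/m11.png",np.hstack([cv2.resize(a[90:230,205:305],None,fx=4,fy=4,interpolation=2),cv2.resize(b[70:210,190:290],None,fx=4,fy=4,interpolation=2)]))
E
```

```text
t: 12.15
position: [641.3, -4.6, 202.0]
eef_rot: [0.095, 3.035, 0.001]
wrist_force: [3.5, -0.8, 2.3]
width: 0.57
pos [641.269  -4.638 201.988] y [0.063 0.998 0.004] z [ 0.105 -0.003 -0.994] F [ 3.471 -0.847  2.272] tool delta [-2.655 -0.594  1.271]
```

View pics/m11.png

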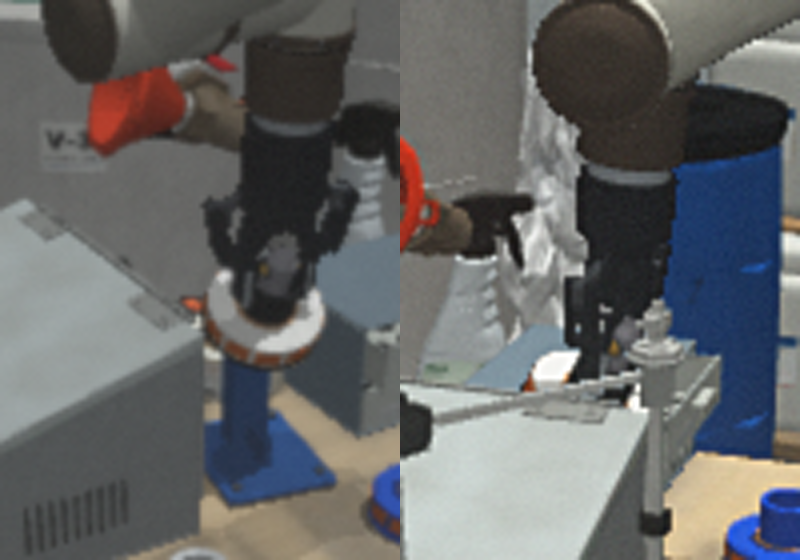

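```bash
python3 -m crank '{"delta_pos":[[-3,0,4],[-2,0,4],[-2,0,4],[0,0,2]],"roll":[0,0,0,0],"hand":[0,0,0,0]}'; python3 go.py 644 -5.4 201
```

```text
t: 12.65
position: [641.1, -4.6, 200.5]
eef_rot: [0.092, 3.048, -0.003]
wrist_force: [2.4, -2.8, 2.4]
width: 0.567
pos [641.084  -4.63  200.544] y [0.06  0.998 0.001] z [ 0.092 -0.005 -0.996] F [ 2.383 -2.786  2.384] tool delta [-2.986 -0.593 -0.183]
```

```bash
python3 -m crank '{"delta_pos":[[-5,0,10],[-5,0,10]],"roll":[0,0],"hand":[0,0]}'; python3 go.py 644 -5.4 201; python3 -m crank '{"delta_pos":[[0,0,0],[0,0,0],[0,0,0]],"roll":[0,0,0],"hand":[0.75,0.75,0.75]}'
python3 - <<'E'
from h import *
_,a,_=look("scene","pics/s12.png"); _,b,_=look("wrist","pics/w12.png"); ctrl.snapshot
cv2.imwrite("pics/m12.png",np.hstack([cv2.resize(a[90:230,205:305],None,fx=4,fy=4,interpolation=2),cv2.resize(b[150:360,150:360],(400,560)[:1]*2)if 0 else cv2.resize(b[150:360,170:320],(400,560),interpolation=2)]))
E
```

```text
t: 12.85
position: [642.3, -4.9, 199.4]
eef_rot: [0.085, 3.065, -0.011]
wrist_force: [-39.8, 11.0, 52.1]
width: 0.573
pos [642.348  -4.867 199.422] y [ 0.055  0.998 -0.005] z [ 0.075 -0.009 -0.997] F [-39.8    10.988  52.113] tool delta [-1.793 -0.448 -1.444]
t: 13.15
position: [639.1, -3.6, 201.0]
eef_rot: [0.084, 3.068, -0.008]
wrist_force: [0.8, -0.5, -1.6]
width: 0.752
```

View pics/m12.png

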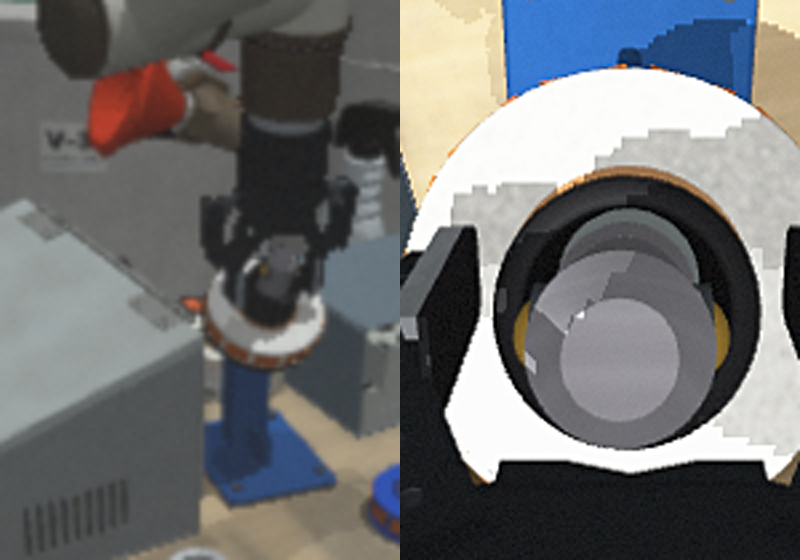

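```bash
python3 -m crank '{"delta_pos":[[0,0,-15],[0,0,-30],[0,0,-35],[0,0,-35],[0,0,-35],[30,0,-35],[30,0,-10],[0,0,0]],"roll":[0,0,0,0,0,0,0,0],"hand":[0.75,0.8,1,1,1,1,1,1]}'
python3 - <<'E'
from sp import *
C,im,st=look("wrist","pics/w13.png");Cs,ims,_=look("scene","pics/s13.png");print(st["position"],st["eef_rot"])
o=np.array([669.9,-7.1,149.5]);a=np.radians(176.3)
for I,c in ((im,C),(ims,Cs)):
  p=proj(c,o+60*axes(a)[2])[0]; x0,y0=(p-[50,50]).astype(int); f=4 
  b=cv2.resize(I[y0:y0+100,x0:x0+100],None,fx=f,fy=f,interpolation=2)
  for s,r,col in [(0,45,(0,0,255)),(98,8,(0,255,0)),(62,25,(0,255,255)),(0,55,(255,0,255))]:
    cv2.polylines(b,[((proj(c,ring(o,a,s,r))-[x0,y0]+.5)*f).astype(int)],True,col,1)
  if I is im: B=b
cv2.imwrite("pics/m13.png",np.hstack([B,b]))
for t,h in (("sleeve_mid",35),):
    for d in ctrl.place_of(t,"wrist"): print(t,d["at"],d["confidence"],onz(C,d["at"],h))
E
```

```text
t: 14.05
position: [566.4, 0.0, 382.6]
eef_rot: [0.093, 3.098, -0.018]
wrist_force: [0.2, -0.4, -0.2]
width: 1.0
[5.66419302e+02 4.16618955e-02 3.82580655e+02] [ 0.09306234  3.09793621 -0.01814196]
sleeve_mid [355.5, 71.3] 0.58 [454.79668961 158.03522222  35.        ]
```

View pics/m13.png

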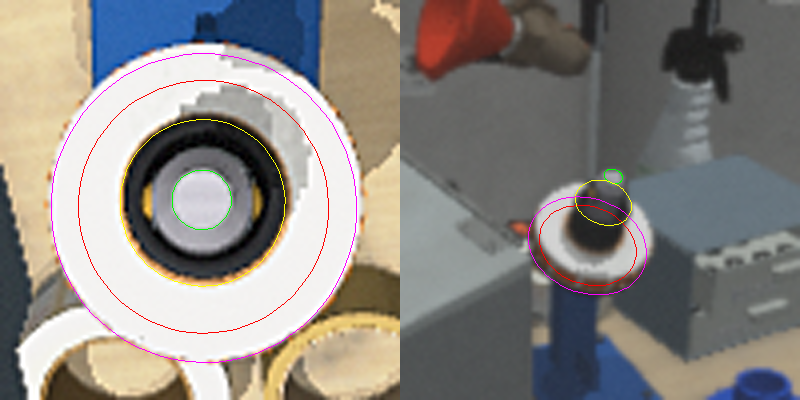

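```bash
python3 -m crank '{"delta_pos":[[24,31,0],[24,31,0],[24,30,5],[24,30,15],[24,30,30],[0,0,40],[0,0,40],[0,0,30],[0,0,0]],"roll":[0,0,0,0,0,0,0,0,0],"hand":[1,1,1,1,1,1,1,1,1]}'; python3 go.py 455 158.3 57
python3 - <<'E'
from h import *
C,im,st=look("wrist","pics/w14.png")
for t,h in (("sleeve_mid",35),):
    for d in ctrl.place_of(t,"wrist"): print(t,d["at"],d["confidence"],onz(C,d["at"],h))
def circ(c,z,r):
    t=np.linspace(0,2*np.pi,60);return proj(C,np.c_[c[0]+r*np.cos(t),c[1]+r*np.sin(t),0*t+z])
for z,r,col in [(70,24,(0,255,0)),(70,15.5,(0,255,255)),(6,32,(0,0,255))]:
    cv2.polylines(im,[circ((455,158.3),z,r).astype(int)],True,col,1)
cv2.imwrite("pics/w14d.png",im)
E
```

```text
t: 15.1
position: [463.2, 162.3, 192.7]
eef_rot: [0.102, 3.122, -0.041]
wrist_force: [-0.7, -0.0, 0.4]
width: 0.998
pos [463.151 162.341 192.698] y [ 0.065  0.998 -0.026] z [ 0.017 -0.027 -0.999] F [-0.72  -0.006  0.361] tool delta [ 10.355  -1.042 135.604]
sleeve_mid [252.3, 177.0] 0.72 [457.62299473 154.4720806   35.        ]
```

View pics/w14d.png

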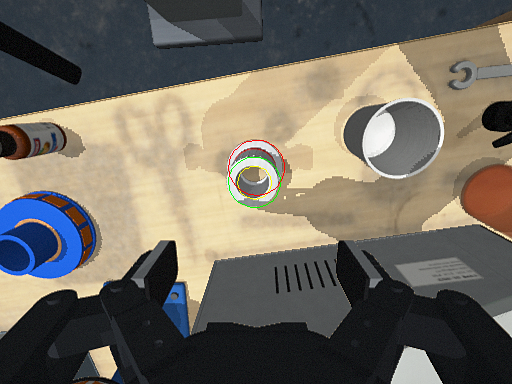

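```bash
python3 -m crank '{"delta_pos":[[10,-2,20],[0,0,25],[0,0,25],[0,0,5],[0,0,0]],"roll":[0,0,0,0,0],"hand":[1,1,1,1,1]}'; python3 go.py 455 157.5 57
python3 - <<'E'
from h import *
C,im,st=look("wrist","pics/w15.png")
for d in ctrl.place_of("sleeve_mid","wrist"): print(d["at"],d["confidence"],onz(C,d["at"],35))
def circ(c,z,r):
    t=np.linspace(0,2*np.pi,60);return proj(C,np.c_[c[0]+r*np.cos(t),c[1]+r*np.sin(t),0*t+z])
b=cv2.resize(im[120:280,170:350],None,fx=4,fy=4,interpolation=2)
for z,r,col in [(70,24,(0,255,0)),(70,15.5,(0,255,255)),(6,32,(0,0,255))]:
    cv2.polylines(b,[((circ((455,157.5),z,r)-[170,120]+.5)*4).astype(int)],True,col,1)
cv2.imwrite("pics/w15d.png",b)
E
```

```text
t: 15.7
position: [466.7, 165.5, 129.7]
eef_rot: [0.099, 3.096, -0.017]
wrist_force: [0.5, -0.2, 0.6]
width: 0.998
pos [466.713 165.507 129.713] y [ 0.064  0.998 -0.009] z [ 0.043 -0.012 -0.999] F [ 0.54  -0.16   0.604] tool delta [14.358 -8.069 72.23 ]
[244.9, 184.8] 0.61 [454.37688628 156.31459322  35.        ]
```

View pics/w15d.png

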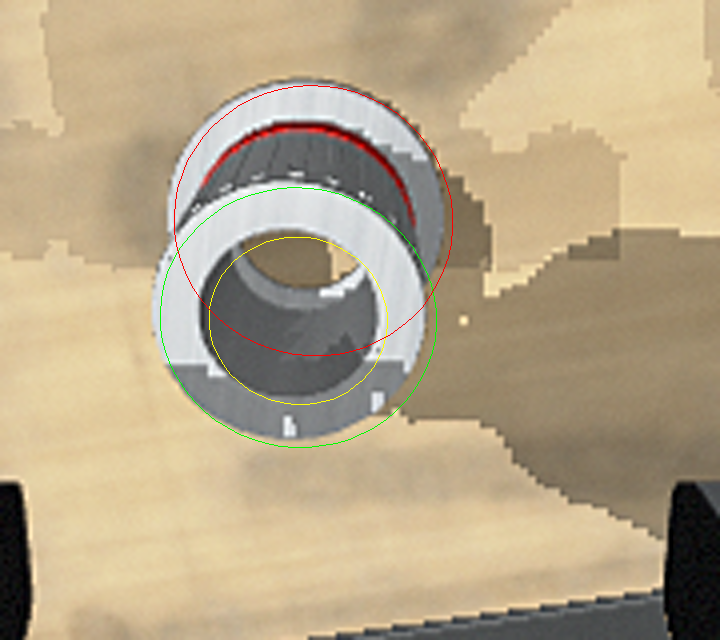

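```bash
python3 -m crank '{"delta_pos":[[8,-5,10],[7,-4,12],[0,0,12],[0,0,0]],"roll":[0,0,0,0],"hand":[1,1,1,1]}'; python3 go.py 454 156.3 57
```

```text
t: 16.2
position: [456.8, 160.2, 101.8]
eef_rot: [0.098, 3.083, -0.001]
wrist_force: [0.7, -0.3, -0.3]
width: 1.0
pos [456.85  160.159 101.754] y [0.063 0.998 0.001] z [ 0.057 -0.002 -0.998] F [ 0.656 -0.34  -0.258] tool delta [ 5.126 -4.085 44.531]
```

```bash
python3 -m crank '{"delta_pos":[[5,-4,8],[1,-1,14],[0,0,14],[0,0,6],[0,0,0]],"roll":[0,0,0,0,0],"hand":[1,1,1,1,1]}'; python3 go.py 454 156.3 57
```

```text
t: 16.7
position: [455.4, 157.2, 62.6]
eef_rot: [0.097, 3.075, 0.009]
wrist_force: [0.5, 0.1, -0.3]
width: 1.002
pos [455.435 157.186  62.65 ] y [0.063 0.998 0.008] z [ 0.065  0.004 -0.998] F [ 0.499  0.099 -0.311] tool delta [ 1.74 -1.02  5.54]
```

```bash
python3 -m crank '{"delta_pos":[[2,-1,7],[0,0,0],[0,0,0],[0,0,0],[0,0,0],[0,0,0],[0,0,0]],"roll":[0,0,0,0,0,0,0],"hand":[1,1,0,0,0,0,0]}'; python3 go.py 454 156.3 57
python3 - <<'E'
from h import *
C,im,st=look("wrist","pics/w16.png")
E
```

```text
t: 17.4
position: [454.6, 156.9, 57.4]
eef_rot: [0.096, 3.072, 0.013]
wrist_force: [0.1, 0.3, -1.5]
width: 0.563
pos [454.596 156.936  57.38 ] y [0.062 0.998 0.01 ] z [ 0.068  0.006 -0.998] F [ 0.053  0.31  -1.533] tool delta [ 0.58  -0.675  0.334]
```

View pics/w16.png

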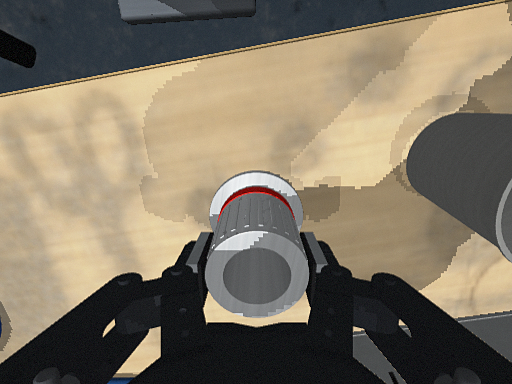

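```bash
cat > sl.py <<'E'
from h import *
import sys
np.set_printoptions(precision=2,suppress=True)
M0=R.from_rotvec([0.096,3.072,0.013]).as_matrix();p0=np.array([454.6,156.9,57.4])
bot=M0.T@(np.array([454.0,156.6,0])-p0); ax=M0.T@np.array([0,0,1.])
st=ctrl.state(); M=R.from_rotvec(st["eef_rot"]).as_matrix()
B=st["position"]+M@bot
print("tcp",st["position"],"z",M[:,2],"y",M[:,1],"bottom",B,"axis",M@ax,"F",st["wrist_force"],st["width"])
if len(sys.argv)>3: print("tool delta to bring bottom there",M.T@(np.array([float(v) for v in sys.argv[1:4]])-B))
E
python3 -m crank '{"delta_pos":[[0,0,-15],[0,0,-35],[0,0,-40],[0,0,-40],[0,0,-40],[0,0,-40],[0,0,-40],[0,0,-25],[0,0,0]],"roll":[0,0,0,0,0,0,0,0,0],"hand":[0,0,0,0,0,0,0,0,0]}'; python3 sl.py 632 -4 262
```

```text
t: 18.35
position: [432.6, 153.7, 338.0]
eef_rot: [0.1, 3.083, 0.004]
wrist_force: [0.2, -0.0, -2.2]
width: 0.561
tcp [432.57 153.66 338.02] z [ 0.06  0.   -1.  ] y [0.06 1.   0.  ] bottom [431.3  153.06 280.63] axis [0.01 0.01 1.  ] F [ 0.23 -0.01 -2.23] 0.5611153232016435
tool delta to bring bottom there [-209.12 -143.79   29.84]
```

```bash
python3 -m crank '{"delta_pos":[[-15,-15,0],[-30,-22,0],[-30,-22,0],[-30,-22,0],[-30,-22,0],[-30,-20,0],[-25,-12,0],[-10,-5,0],[0,0,0]],"roll":[0,0,0,0,0,0,0,0,0],"hand":[0,0,0,0,0,0,0,0,0]}'; python3 sl.py 632 -4 250
```

```text
t: 19.25
position: [623.3, -4.9, 325.7]
eef_rot: [0.101, 3.115, 0.004]
wrist_force: [-0.4, -0.1, -2.1]
width: 0.561
tcp [623.26  -4.86 325.74] z [ 0.02  0.   -1.  ] y [0.06 1.   0.  ] bottom [620.16  -5.42 268.42] axis [0.04 0.   1.  ] F [-0.44 -0.12 -2.08] 0.5606340402587554
tool delta to bring bottom there [-11.27   2.12  18.71]
```

```bash
python3 -m crank '{"delta_pos":[[-7,1,6],[-5,1,8],[0,0,0],[0,0,0]],"roll":[0,0,0,0],"hand":[0,0,0,0]}'; python3 sl.py 632 -4 250
python3 - <<'E'
from sp import *
Cs,a,_=look("scene","pics/s17.png"); Cd,b,_=look("side","pics/d17.png")
cv2.imwrite("pics/m17.png",np.hstack([cv2.resize(a[90:230,205:305],None,fx=4,fy=4,interpolation=2),cv2.resize(b[70:210,190:290],None,fx=4,fy=4,interpolation=2)]))
E
```

```text
t: 19.65
position: [633.5, -1.1, 308.2]
eef_rot: [0.097, 3.121, 0.004]
wrist_force: [0.9, 0.6, -2.4]
width: 0.565
tcp [633.54  -1.12 308.15] z [ 0.02  0.   -1.  ] y [0.06 1.   0.  ] bottom [630.1   -1.66 250.85] axis [0.05 0.   1.  ] F [ 0.9   0.61 -2.37] 0.5653151028834338
tool delta to bring bottom there [-2.02 -2.22  0.88]
```

View pics/m17.png

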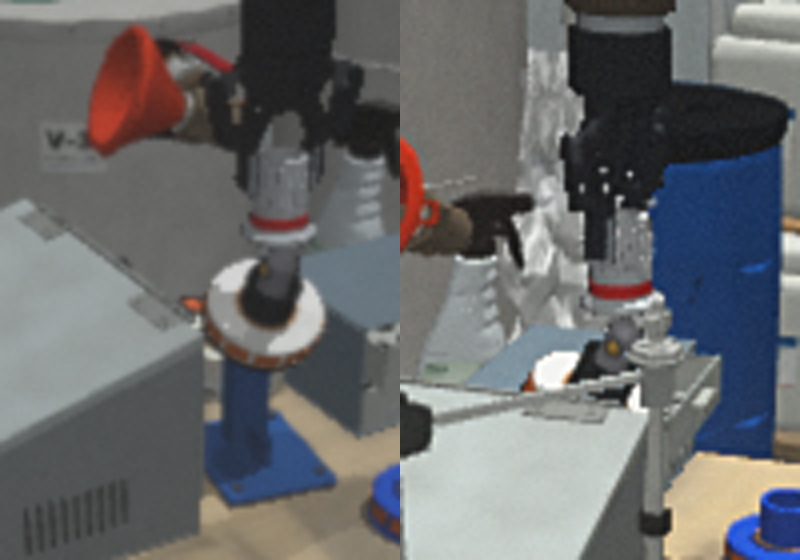

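```bash
python3 -m crank '{"delta_pos":[[-4,-2,6],[0,0,7],[0,0,5],[0,0,0]],"roll":[0,0,0,0],"hand":[0,0,0,0]}'; python3 sl.py 632 -4 229
python3 - <<'E'
from sp import *
Cs,a,_=look("scene","pics/s18.png"); Cd,b,_=look("side","pics/d18.png")
cv2.imwrite("pics/m18.png",np.hstack([cv2.resize(a[130:200,235:295],None,fx=7,fy=7,interpolation=2)[:,:400],cv2.resize(b[110:180,215:275],None,fx=7,fy=7,interpolation=2)[:,:400]]))
E
```

```text
t: 20.15
position: [637.7, -3.2, 290.3]
eef_rot: [0.096, 3.119, 0.006]
wrist_force: [-0.1, 0.0, -2.6]
width: 0.56
tcp [637.73  -3.16 290.3 ] z [ 0.02  0.   -1.  ] y [0.06 1.   0.  ] bottom [634.43  -3.65 232.99] axis [0.05 0.   1.  ] F [-0.11  0.05 -2.56] 0.5601482906473454
tool delta to bring bottom there [ 2.49 -0.52  3.93]
```

View pics/m18.png

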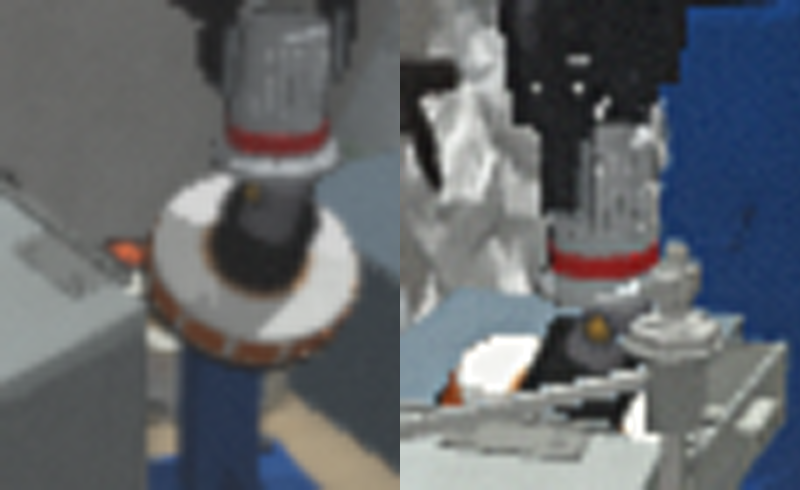

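```bash
python3 -m crank '{"delta_pos":[[4,0,2],[2,0,4],[0,0,4],[0,0,0]],"roll":[0,0,0,0],"hand":[0,0,0,0]}'; python3 sl.py 631 -4 229
python3 - <<'E'
from sp import *
Cs,a,_=look("scene","pics/s19.png"); Cd,b,_=look("side","pics/d19.png")
cv2.imwrite("pics/m19.png",np.hstack([cv2.resize(a[130:200,235:295],None,fx=7,fy=7,interpolation=2)[:,:400],cv2.resize(b[110:180,215:275],None,fx=7,fy=7,interpolation=2)[:,:400]]))
E
```

```text
t: 20.65
position: [631.9, -2.8, 281.0]
eef_rot: [0.096, 3.116, 0.006]
wrist_force: [-0.2, -0.0, -2.9]
width: 0.562
tcp [631.89  -2.77 280.95] z [ 0.02  0.   -1.  ] y [0.06 1.   0.  ] bottom [628.76  -3.25 223.63] axis [0.04 0.   1.  ] F [-0.21 -0.04 -2.93] 0.5617148911244563
tool delta to bring bottom there [-2.41 -0.59 -5.31]
```

View pics/m19.png

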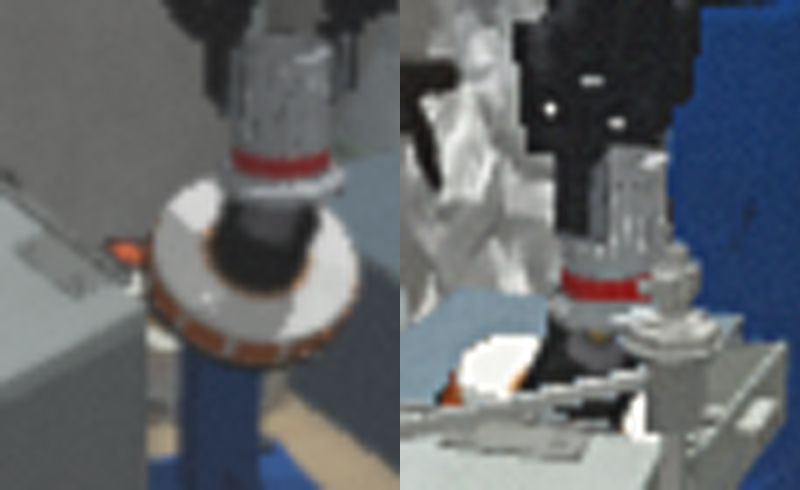

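```bash
python3 -m crank '{"delta_pos":[[6,-1,3],[6,0,3],[6,0,3],[6,0,3],[0,0,0]],"roll":[0,0,0,0,0],"hand":[0,0,0,0,0]}'; python3 go.py 604 -2.8 276
python3 - <<'E'
from sp import *
Cs,a,_=look("scene","pics/s20.png"); Cd,b,_=look("side","pics/d20.png")
cv2.imwrite("pics/m20.png",np.hstack([cv2.resize(a[130:200,235:295],None,fx=7,fy=7,interpolation=2)[:,:400],cv2.resize(b[110:180,215:275],None,fx=7,fy=7,interpolation=2)[:,:400]]))
E
```

```text
t: 21.25
position: [626.7, -3.3, 281.2]
eef_rot: [0.088, 3.055, 0.008]
wrist_force: [-0.3, 0.8, -2.4]
width: 0.558
pos [626.748  -3.262 281.155] y [0.057 0.998 0.008] z [ 0.086  0.003 -0.996] F [-0.34   0.819 -2.436] tool delta [23.094 -0.874  3.191]
```

View pics/m20.png

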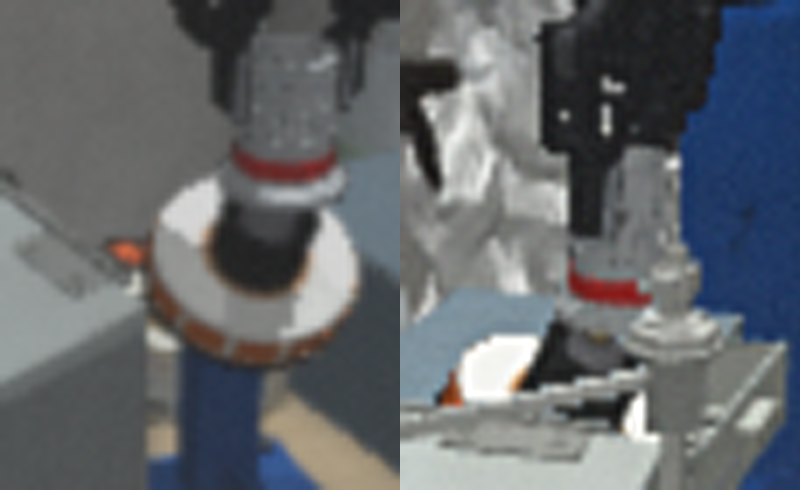

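Rotating as planned; continuing.

```bash
python3 -m crank '{"delta_pos":[[7,-1,3],[7,0,3],[7,0,3],[7,0,3],[0,0,0]],"roll":[0,0,0,0,0],"hand":[0,0,0,0,0]}'; python3 go.py 604 -2.8 276
python3 -m crank '{"delta_pos":[[7,-1,3],[7,0,3],[0,0,0]],"roll":[0,0,0],"hand":[0,0,0]}'; python3 go.py 604 -2.8 276
python3 - <<'E'
from sp import *
Cs,a,_=look("scene","pics/s21.png"); Cd,b,_=look("side","pics/d21.png")
cv2.imwrite("pics/m21.png",np.hstack([cv2.resize(a[130:200,235:295],None,fx=7,fy=7,interpolation=2)[:,:400],cv2.resize(b[110:180,215:275],None,fx=7,fy=7,interpolation=2)[:,:400]]))
E
```

```text
t: 21.85
position: [619.8, -3.5, 279.8]
eef_rot: [0.078, 2.992, 0.009]
wrist_force: [0.2, -0.3, -2.6]
width: 0.558
pos [619.759  -3.464 279.772] y [0.051 0.999 0.01 ] z [ 0.148  0.002 -0.989] F [ 0.218 -0.287 -2.596] tool delta [16.156 -0.18   1.403]
t: 22.15
position: [615.6, -3.5, 278.4]
eef_rot: [0.073, 2.963, 0.012]
wrist_force: [0.0, -0.2, -2.2]
width: 0.559
pos [615.595  -3.544 278.442] y [0.048 0.999 0.012] z [ 0.177  0.004 -0.984] F [ 0.036 -0.221 -2.238] tool delta [11.866  0.158  0.349]
```

View pics/m21.png

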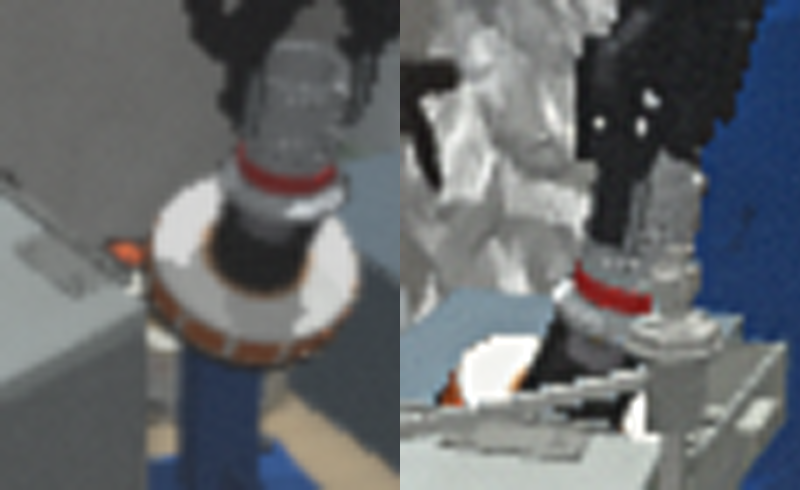

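```bash
python3 -m crank '{"delta_pos":[[8,0,3],[8,0,2],[8,0,2],[7,0,2],[0,0,0]],"roll":[0,0,0,0,0],"hand":[0,0,0,0,0]}'; python3 go.py 604 -2.8 276
python3 - <<'E'
from sp import *
Cs,a,_=look("scene","pics/s22.png"); Cd,b,_=look("side","pics/d22.png")
cv2.imwrite("pics/m22.png",np.hstack([cv2.resize(a[130:200,235:295],None,fx=7,fy=7,interpolation=2)[:,:400],cv2.resize(b[110:180,215:275],None,fx=7,fy=7,interpolation=2)[:,:400]]))
E
```

```text
t: 22.75
position: [603.4, -3.0, 275.6]
eef_rot: [0.063, 2.912, 0.012]
wrist_force: [0.6, 1.8, -1.9]
width: 0.554
pos [603.437  -2.976 275.568] y [0.042 0.999 0.013] z [ 0.227  0.003 -0.974] F [ 0.572  1.771 -1.948] tool delta [-0.638  0.205 -0.292]
```

View pics/m22.png

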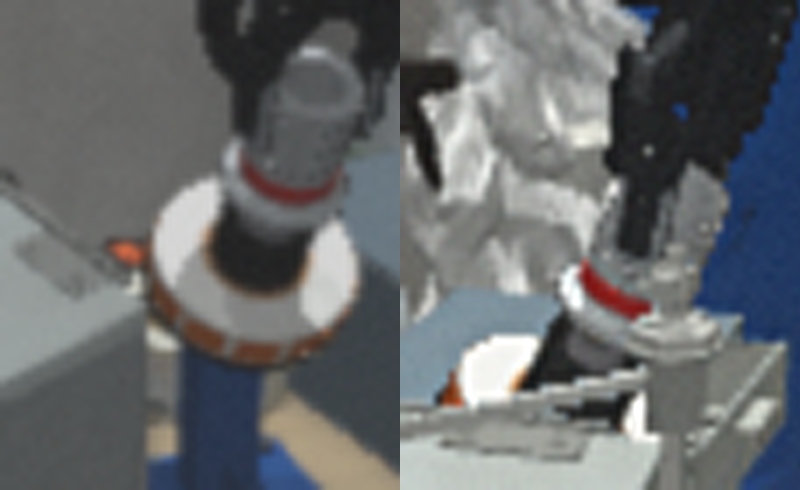

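```bash
python3 -m crank '{"delta_pos":[[-2,0,6],[-2,0,7],[-2,0,6],[0,0,0]],"roll":[0,0,0,0],"hand":[0,0,0,0]}'; python3 - <<'E'
from sp import *
np.set_printoptions(precision=2,suppress=True)
st=ctrl.state();M=R.from_rotvec(st["eef_rot"]).as_matrix();o=np.array([669.9,-7.1,149.5]);A=np.array(axes(np.radians(176.3)))
g=st["position"]+3*M[:,2];print("grasp in spindle",A@(g-o),"F in spindle",A@st["wrist_force"],"toolz",A@M[:,2],"axis dir in tool",M.T@(-A[2]))
Cs,a,_=look("scene","pics/s23.png"); Cd,b,_=look("side","pics/d23.png")
cv2.imwrite("pics/m23.png",np.hstack([cv2.resize(a[130:200,235:295],None,fx=7,fy=7,interpolation=2)[:,:400],cv2.resize(b[110:180,215:275],None,fx=7,fy=7,interpolation=2)[:,:400]]))
E
```

```text
t: 23.25
position: [612.7, -3.9, 257.7]
eef_rot: [0.063, 2.916, 0.008]
wrist_force: [2.4, -0.7, 0.7]
width: 0.555
grasp in spindle [ -0.6   -0.46 119.57] F in spindle [ 2.52 -0.56 -0.54] toolz [-0.26  0.02 -0.97] axis dir in tool [-0.26 -0.02  0.97]
```

View pics/m23.png

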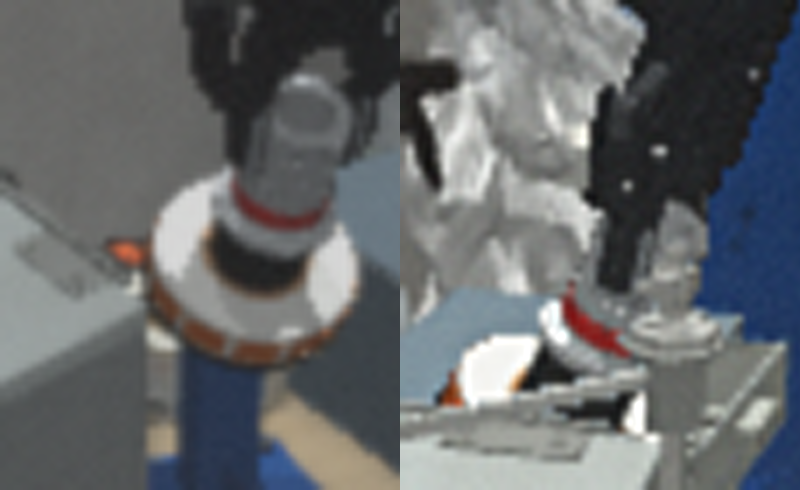

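```bash
cat > ck.py <<'E'
from sp import *
np.set_printoptions(precision=2,suppress=True)
st=ctrl.state();M=R.from_rotvec(st["eef_rot"]).as_matrix();o=np.array([669.9,-7.1,149.5]);A=np.array(axes(np.radians(176.3)))
g=st["position"]+3*M[:,2];print("grasp in spindle",A@(g-o),"F in spindle",A@st["wrist_force"],"axis dir in tool",M.T@(-A[2]),st["width"])
E
python3 -m crank '{"delta_pos":[[-1,0,4]],"roll":[0],"hand":[0]}';python3 ck.py;python3 -m crank '{"delta_pos":[[-1.5,0,6]],"roll":[0],"hand":[0]}';python3 ck.py; python3 -m crank '{"delta_pos":[[-1.5,0,6]],"roll":[0],"hand":[0]}';python3 ck.py
```

```text
t: 23.45
position: [613.0, -4.0, 257.3]
eef_rot: [0.062, 2.918, 0.007]
wrist_force: [-27.4, 5.4, 35.4]
width: 0.557
grasp in spindle [ -0.54  -0.54 119.05] F in spindle [-7.8   3.65 44.27] axis dir in tool [-0.26 -0.02  0.96] 0.5568550728919294
t: 23.55
position: [613.1, -4.0, 257.4]
eef_rot: [0.06, 2.92, 0.005]
wrist_force: [-29.4, 6.6, 38.3]
width: 0.552
grasp in spindle [ -0.36  -0.56 119.08] F in spindle [-8.26  4.65 47.77] axis dir in tool [-0.26 -0.02  0.96] 0.5520827099277705
t: 23.65
position: [613.1, -4.0, 257.5]
eef_rot: [0.058, 2.921, 0.004]
wrist_force: [-21.1, 4.4, 26.7]
width: 0.551
grasp in spindle [ -0.28  -0.51 119.18] F in spindle [-6.35  3.07 33.56] axis dir in tool [-0.27 -0.02  0.96] 0.5508214998744486
```

```bash
python3 - <<'E'
from sp import *
o=np.array([669.9,-7.1,149.5]);a=np.radians(176.3)
C,im,st=look("wrist","pics/w24.png");Cs,ims,_=look("scene","pics/s24.png");Cd,imd,_=look("side","pics/d24.png")
out=[]
for I,c,(x0,y0) in ((ims,Cs,(235,125)),(imd,Cd,(215,105))):
  f=8;b=cv2.resize(I[y0:y0+72,x0:x0+50],None,fx=f,fy=f,interpolation=2)
  for s,r,col in [(62,32,(0,255,0)),(68,32,(0,255,0)),(132,24,(0,255,255)),(27,55,(255,0,255))]:
    cv2.polylines(b,[((proj(c,ring(o,a,s,r))-[x0,y0]+.5)*f).astype(int)],True,col,1)
  out.append(b)
cv2.imwrite("pics/m24.png",np.hstack(out))
for d in ctrl.place_of("sleeve_mid","scene"): print(d["at"],d["confidence"],proj(Cs,o+97*axes(a)[2]),proj(Cs,o+106*axes(a)[2]))
E
```

```text
[277.8, 153.8] 0.85 [[275.77468804 152.775858  ]] [[276.3979177  151.09451997]]
```

View pics/m24.png

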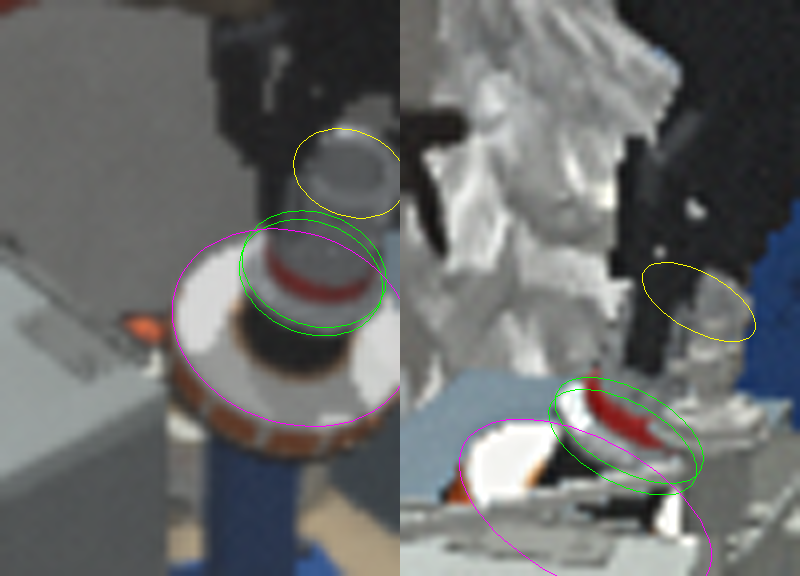

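View pics/w24.png

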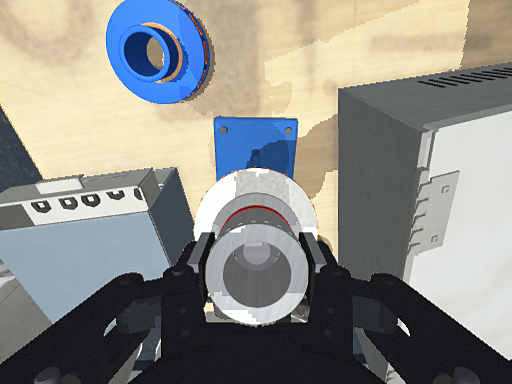

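```bash
python3 -m crank '{"delta_pos":[[0,0,0],[0,0,0],[0,0,0],[0,0,0]],"roll":[0,0,0,0],"hand":[0.8,0.8,0.8,0.8]}'; python3 ck.py
python3 - <<'E'
from sp import *
o=np.array([669.9,-7.1,149.5]);a=np.radians(176.3)
Cs,ims,_=look("scene","pics/s25.png");Cd,imd,_=look("side","pics/d25.png");look("wrist","pics/w25.png")
out=[]
for I,c,(x0,y0) in ((ims,Cs,(235,125)),(imd,Cd,(215,105))):
  f=8;b=cv2.resize(I[y0:y0+72,x0:x0+50],None,fx=f,fy=f,interpolation=2); out.append(b)
cv2.imwrite("pics/m25.png",np.hstack(out))
E
```

```text
t: 24.25
position: [609.4, -2.8, 256.8]
eef_rot: [0.059, 2.927, 0.007]
wrist_force: [0.2, -1.1, 0.3]
width: 0.797
grasp in spindle [ -3.99   0.39 120.35] F in spindle [ 0.37 -1.1   0.18] axis dir in tool [-0.27 -0.02  0.96] 0.7969406588482973
```

View pics/m25.png

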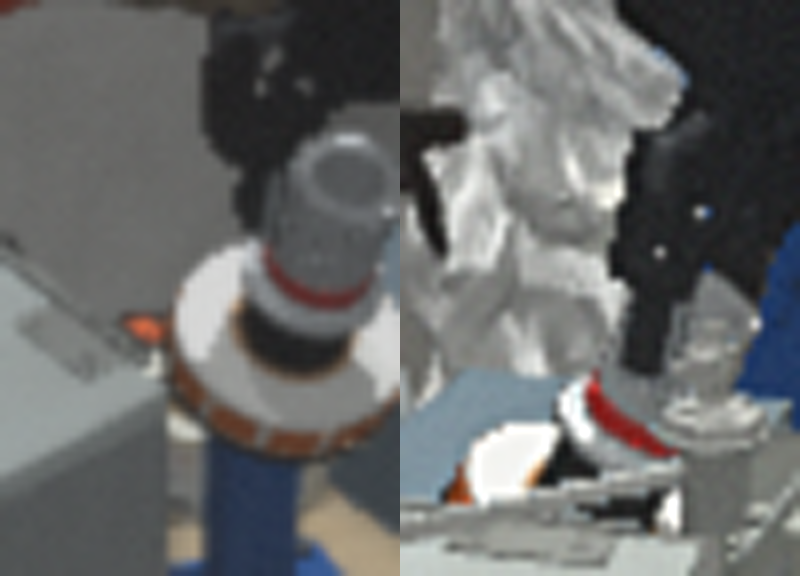

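View pics/w25.png

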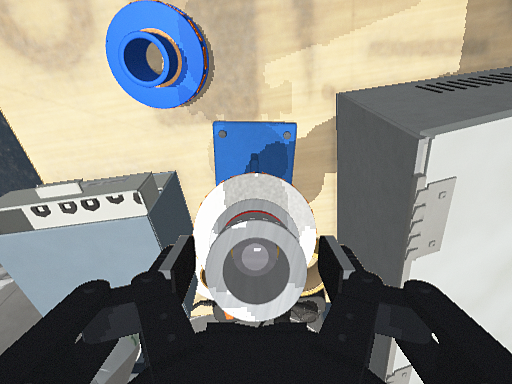

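```bash
python3 -m crank '{"delta_pos":[[0,0,-15],[0,0,-25],[0,0,-30],[0,0,-30],[0,0,-20],[0,0,0],[0,0,0]],"roll":[0,0,0,0,0,0,0],"hand":[0.9,1,1,1,1,1,1]}'; python3 ck.py
cat > ov.py <<'E'
from sp import *
import sys
o=np.array([669.9,-7.1,149.5]);a=np.radians(176.3);n=sys.argv[1]
C,im,st=look("wrist",f"pics/w{n}.png");Cs,ims,_=look("scene",f"pics/s{n}.png");Cd,imd,_=look("side",f"pics/d{n}.png")
print(st["position"],st["eef_rot"])
p=proj(C,o+80*axes(a)[2])[0].astype(int);out=[]
for I,c,(x0,y0,w,h,f) in ((im,C,(p[0]-66,p[1]-80,132,150,4)),(ims,Cs,(240,130,45,75,8)),(imd,Cd,(220,110,45,75,8))):
  b=cv2.resize(I[max(y0,0):y0+h,x0:x0+w],None,fx=f,fy=f,interpolation=2)
  r0=b.copy()
  for s,r,col in [(62,32,(0,255,0)),(132,24,(0,255,255)),(141,24,(0,0,255)),(27,55,(255,0,255))]:
    cv2.polylines(b,[((proj(c,ring(o,a,s,r))-[x0,max(y0,0)]+.5)*f).astype(int)],True,col,1)
  out.append(b); 
cv2.imwrite(f"pics/mw{n}.png",out[0]);cv2.imwrite(f"pics/ms{n}.png",np.hstack(out[1:]))
E
python3 ov.py 26
```

```text
t: 25.1
position: [583.5, -3.3, 372.6]
eef_rot: [0.061, 2.937, 0.003]
wrist_force: [-0.1, 0.5, -0.5]
width: 1.002
grasp in spindle [ 27.6   -1.76 234.7 ] F in spindle [-0.41  0.46 -0.4 ] axis dir in tool [-0.28 -0.02  0.96] 1.0016524291705629
[583.54488892  -3.30839249 372.62142628] [6.09646407e-02 2.93748787e+00 2.79887249e-03]
```

View pics/mw26.png

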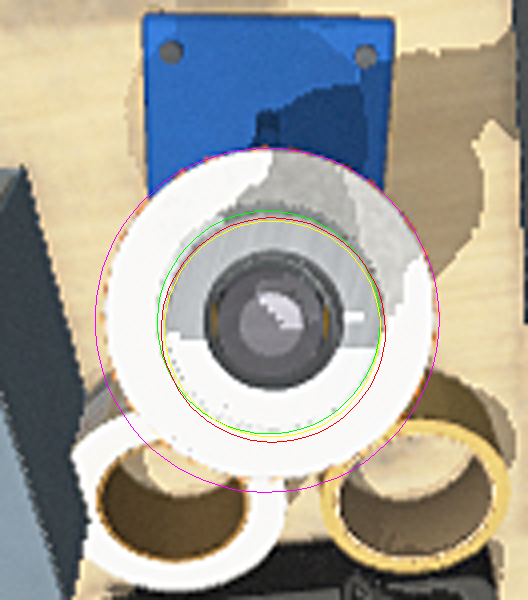

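View pics/ms26.png

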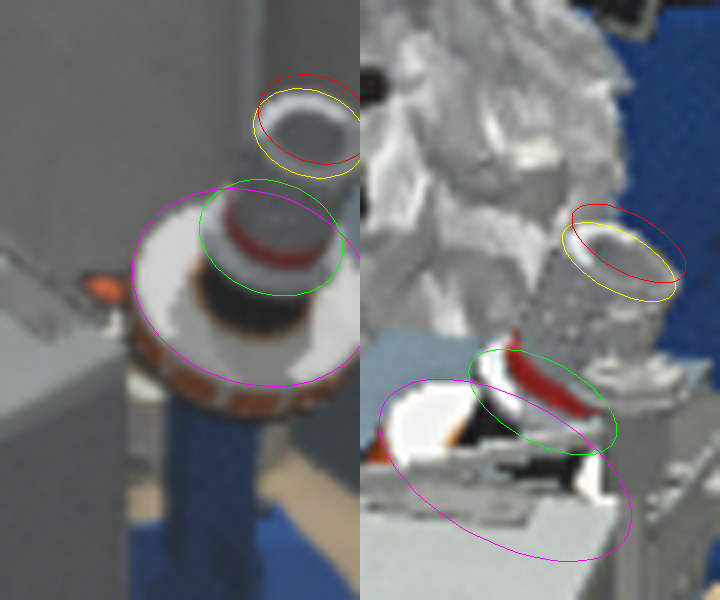

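```bash
python3 - <<'E'
from workcell import ctrl
for t in ["beaker","sample_bottle","open_bottle"]:
    print(t,[([round(float(v)) for v in d["at"]],round(float(d["confidence"]),2)) for d in ctrl.place_of(t,"scene")])
print(ctrl.job_done(), ctrl.state()["t"])
E
```

```text
beaker [([222, 264], 0.62)]
sample_bottle [([324, 239], 0.64), ([275, 154], 0.28)]
open_bottle [([167, 265], 0.56)]
the job is handed in; nothing more can be done
the job is handed in; nothing more can be done
```

The label unwinder is loaded and the job is handed in, at about 25 s of the 72 s allowed; the interface gave no verdict.

- **Reel:** I gripped the black-hub reel by its hub, tilted it onto the leaning spindle and pushed it down. It stopped solidly against the backing disc, at about 65 N. The blue look-alike was not touched.
- **Sleeve:** it went on flange first, the same way. I pressed once more with about 45 N and it moved no further. I did not see the click itself as a force drop, because it fell inside a move.

**Last checks after release and retreat:**
- **Sleeve position:** in both fixed cameras its free end matches the home position (132 mm out from the disc). It does not match the position about 9 mm higher, where it would be stopped at the balls.
- **Balls:** brass shows at both balls inside the bore. How far they are pressed in could not be read.
- **Reel position:** the flange overlay in the scene camera was off by about 1–2 pixels (roughly 2 mm). The tip and hub overlays fitted in the wrist view, so I put this down to calibration.
- **Bystanders:** the beaker, dropper bottle and open bottle were found within about a pixel of where they started.
- **Robot:** it stood about 100 mm clear with near-zero wrist force.

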